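# Release a cut tube from a left-hand clamp and lay it on the ribbed rack

## Robot

A 7-joint arm with a two-finger parallel gripper is mounted at the origin on the work surface. World frame = base frame: x ahead of the robot, y to its left, z up, the work surface at z = 0. Lengths are in m, angles in rad, forces in N, time in s.
With the tool pointing down it reaches from about 0.35 to 0.9 m from the base axis. Payload 8.1 kg.
Tool frame: the origin (TCP) lies at the very end of the fingers, on their centre line; the grasp point (between the pads) lies 19 mm behind it (arm.grasp_offset is the distance from the TCP to the grasp point, in m); z points along the fingers, y is the direction in which the jaws open and shut (so a half turn about z gives the same grasp; the last joint's range is limited). The gripper opens to 92 mm and grips with 3 to 60 N. Pads are 19 mm wide; open, the fingers measure 130 mm over their backs; the gripper's body (75 mm by 190 mm) begins 47 mm behind the grasp point.
Start: joints at [-1.412, 0.434, 0.025, 1.573, -0.012, 1.134, -0.075], TCP at [0.162, 0.604, 0.199] pointing down, gripper open.
Joint ranges: [-2.62, 2.62], [-0.44, 2.09], [-1.27, 1.32], [0.08, 2.57], [-1.32, 4.46], [0.12, 2], [-2.74, 2.74]. Speed limits (rad/s): [2.22, 2.22, 3.01, 3.01, 3.14, 3.14, 3.14].

## Interface

Orientations are given as a rotation vector (axis times angle).
In Python, from cell import arm, eyes, workorder gives the robot as it stands.
- The arm moves only by the shell command python3 -m inch 'ROWS' [FORCE]. ROWS is JSON, a list that holds one entry, the list of rows, each a list of 5 numbers: the closure, from 0 (fully open) to 1 (shut), then the shift along the tool's x, y, z in mm, then the turn about the tool's z in degrees. A call has 1 to 12 rows; each row shifts and turns the pose as measured when the row begins, along the tool's axes as they then stand; what a row does not reach is not made up. A row lasts 1/10 s, in which the tool goes at most 50 mm and 8.59 degrees, less where a joint would pass 70% of its speed; a pose out of reach is approached as far as the arm can. A call with a gripper value outside its range is refused whole. The fingers move at their own pace and stop on an object; FORCE is the grip in N (left out, the last holds). Time passes only in rows, so rows that do not move let the fingers close. It gives the time, the measured TCP pose, the force and the opening at its end, in the units of the state.
- arm.observe(): the state, without advancing time (a new reading comes with each control period).
- eyes.get_image(name): name is "side" or "top"; returns a dict with "frame" (480x640x3 uint8, blue, green, red), "intrinsics" (3x3 intrinsics, pixels), "k1" (the pictures are not rectified: a ray, as slopes to the right and down, at radius r is drawn at 1 + k1 r^2 times it, then the intrinsics apply), "rvec" (rotation vector, rad) and "tvec" (3), from world to camera coordinates, as OpenCV has them. Camera axes: x right, y down, z forward; pixel columns grow to the right and rows downward; lengths in m; the calibration is good to about 2 mm. A picture is of the moment at which its call begins. There is no depth.
- workorder.sign_off(): hands the job in, once; it reports no verdict.
The state is a dict: "clock": time; "joints": joint angles; "dq": joint speeds; "joint_efforts": joint torques, N m; "position": TCP position; "ee_rot": TCP orientation; "force": force on the tool from outside, world axes, zero at the start; "ft_torque": the same for the moment, N m; "width": opening from 0.0 (shut) to 1.0 (fully open).
Only numpy, scipy, OpenCV 4.12 (cv2) and the standard library are available. Lean on these libraries where they do the work, as an engineer would, in place of code of your own. Each camera call takes 0.05 s, during which the arm holds its last target.

## Task

Loosen the left-hand threaded bar knob of the tube clamp by turning it clockwise, seen from above, until its clamp finger has swung right clear of the tube, leaving the tube in its rests meanwhile. Then lift the tube straight out and lay it gently in the one empty bay of the ribbed rack, resting on both ribs, in line with them and centred lengthwise, so that it does not roll off. Leave the knob loosened and do not disturb anything else on the bench.

Things in the scene. Friction and masses are not known exactly. Their poses are not given: they have to be found in the camera images.
- fixture: Tube clamp fixed to the bench: dark steel base plate (x -56 to 80, y -104 to 116 mm, 12 mm thick), two grey V rests at y = -70 and +70 mm, a post with a black bar knob at one corner. Origin on the bench under the middle of the tube as held: along y, its axis 50 mm above the bench. Knob's upright axis at x = +48, y = +78 mm.
- finger_tip (a point): Top of the free end of the steel clamp finger (16 mm wide, 11 mm thick), 66 mm from the knob's axis, 79 mm above the bench, rising with the knob. At the start the finger points from the post across the tube (fixture -x). Turning the knob swings it clockwise by 0.33 of the knob's angle, to about fixture +y, past the plate's edge, away from the tube's middle.
- knob (a joint): Left-hand knob angle in rad: grows as the knob turns clockwise seen from above (loosening); 0 is tight, stop at 4.5. Starts between 0 and 0.6. The finger is clear of the tube from about 3.75. Needs about 0.15 N m, stays where it is left. Takes several grasps.
- knob_grip (a point): Middle of the black plastic knob bar, on its turning axis: bar 72 mm long (this point's x axis), 18 mm wide (y), 26 mm tall, from 15 mm below to 11 mm above this point; under it a collar of 24 mm diameter, 9 mm tall, then the clamp finger. 103 mm above the bench when tight; rises 1 mm per rad. Turns with the knob.
- tube: The cut tube to move: plain aluminium, 34 mm diameter, 200 mm long, about 0.2 to 0.4 kg. Origin at its middle, on its axis; its x axis runs along the tube (it may be rolled to any angle about it).
- rack: Ribbed stock rack fixed to the bench: plywood base 170 x 236 x 12 mm (x, y, z), origin under its centre. Three bays at y = -80, 0, +80 mm, each two aluminium ribs along x, 160 mm long, 8 mm wide, 22 mm apart between centres, round tops 28 mm above the bench. The cut tube at rest in a bay has its axis 42 mm above the bench. Other tubes fill two bays.
- bay_strip: Flat dark rubber strip 150 x 13 x 2 mm lying between the two ribs of the one empty bay, on the rack's base; origin at the middle of that bay, 12.5 mm above the bench, x axis along the ribs.
- tube_a: Dark steel tube, 28 mm diameter, 170 mm long, lying in a bay of the rack; origin at its middle on its axis, x along it. Leave alone.
- tube_b: Aluminium tube, 32 mm diameter, 150 mm long, lying in a bay of the rack; origin at its middle on its axis, x along it. Leave alone.
- bottle: White plastic bottle with red cap, 58 mm diameter, 165 mm tall, standing on the bench between clamp and rack; origin at the centre of its foot. Leave alone.
- can: Grey can, 60 mm diameter, 140 mm tall, standing farther back; origin at the centre of its foot. Leave alone.
- mug: Blue mug, 76 mm diameter, 90 mm tall, standing farther back; origin at the centre of its foot. Leave alone.
- hammer: Hammer, 260 mm long, lying farther back; handle to its own -x. Leave alone.
- wrench: Wrench, 180 mm long, lying nearer the robot, between clamp and rack; handle to its own -x. Leave alone.
Not all that is in view belongs to the job. Leave any orange look-alike of the tube alone.

How it is judged:
By the outcome, as a careful person would: the job done as asked, in the order asked, and still so for the second after the job is handed in, with the robot touching nothing.
It also fails if it takes over 72 s, if anything falls off the work surface, if the arm or the gripper's body presses on something with over 40 N, if the wrist force passes 120 N, or if a joint passes its speed limit or range.

## Working session

There is one attempt and no reset: what is moved stays moved. The work goes in short steps, Python scripts to look and compute and a shell command to move; the robot and the scene stay as the last step left them, time stands still between calls to the robot, and variables do not carry over. Pictures are saved under pics/ and viewed, and the job is handed in when it is done.

```bash
ls; mkdir -p pics
cat > h.py <<'E'
import numpy as np, cv2
from cell import arm, eyes
from scipy.spatial.transform import Rotation as R
def snap(n):
    d=eyes.get_image(n); return d
def proj(d,P):
    P=np.atleast_2d(P).astype(float)
    K=np.array(d["intrinsics"],float).reshape(3,3)
    return cv2.projectPoints(P,np.array(d["rvec"],float),np.array(d["tvec"],float),K,np.array([d["k1"],0,0,0,0.]))[0][:,0]
def ray(d,uv,z):
    K=np.array(d["intrinsics"],float).reshape(3,3)
    s=cv2.undistortPoints(np.array(uv,float).reshape(-1,1,2),K,np.array([d["k1"],0,0,0,0.]))[:,0]
    Rm=cv2.Rodrigues(np.array(d["rvec"],float))[0]; t=np.array(d["tvec"],float).ravel()
    c=-Rm.T@t
    v=np.c_[s,np.ones(len(s))]@Rm
    return c+v*((z-c[2])/v[:,2])[:,None]
E
python3 - <<'E'
from h import *
import pickle
for n in("side","top"):
    d=snap(n); cv2.imwrite(f"pics/{n}0.png",d["frame"]); pickle.dump(d,open(f"{n}0.pkl","wb"))
    print(n,d["k1"],d["rvec"],d["tvec"])
s=arm.observe();print(s["clock"],s["position"],s["ee_rot"],s["width"],s["force"])
E
```

```text
pics
side -0.09833811470021867 [ 2.24404967 -0.02179467  0.01956538] [-0.51917594  0.07123599  0.85884489]
top 0.01938114751442937 [ 2.1896528  -2.13504354  0.12231877] [-0.01315254  0.52697983  1.14223595]
0.1 [0.16167643 0.60319707 0.19812763] [-4.10169339e-01 -3.11463112e+00  2.26119194e-03] 1.0037965236396695 [-0.64050815 -0.85768035  0.22205829]
```

View pics/top0.png

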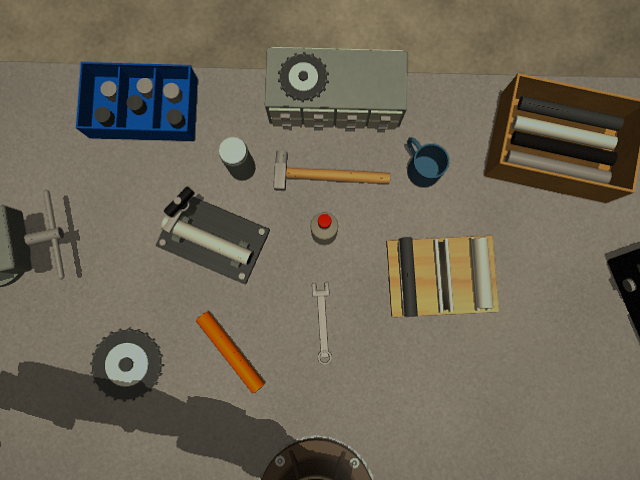

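View pics/side0.png

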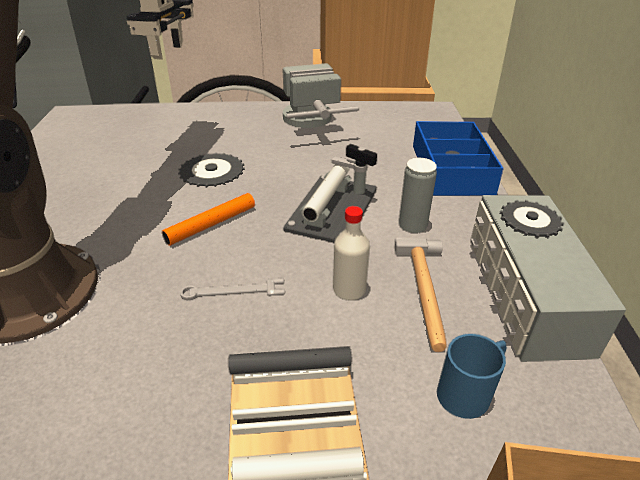

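The top view shows the clamp with its tube at about (210,240) and the black bar knob at (178,202). The rack is at (442,275), with its empty bay in the middle at (444,275).

Things that could be mistaken for the target:
- **Tube:** clamp tube (210,240), orange look-alike (230,352), rack tube_b (482,272), rack tube_a (408,276), crate tubes (565,130).
- **Knob:** bar knob (178,202), vise handle (55,235), gears (126,364) and (303,76).

By the description, I choose the clamp tube and the black bar knob. A close crop will check both.

Run:
```python
from h import *
import pickle
d=pickle.load(open("top0.pkl","rb")); f=d["frame"]
a=cv2.resize(f[180:290,145:280],None,fx=5.5,fy=5.5,interpolation=cv2.INTER_CUBIC)[:600,:]
cv2.imwrite("pics/topcrop.png",a)
b=cv2.resize(f[225:325,380:505],None,fx=6,fy=6,interpolation=cv2.INTER_CUBIC)
cv2.imwrite("pics/rackcrop.png",b)
d=pickle.load(open("side0.pkl","rb")); f=d["frame"]
cv2.imwrite("pics/sidecrop.png",cv2.resize(f[135:245,275:390],None,fx=5.4,fy=5.4,interpolation=cv2.INTER_CUBIC))
d=pickle.load(open("top0.pkl","rb"))
print(proj(d,[[.162,.604,.199],[0.162,.604,.4],[.5,0,0],[.5,.3,0]]))
```

```text
[[ -20.79606828  433.15686417]
 [-112.71182179  466.26111591]
 [ 322.25645114  262.75421588]
 [ 188.38533551  259.39825231]]
```

View pics/topcrop.png

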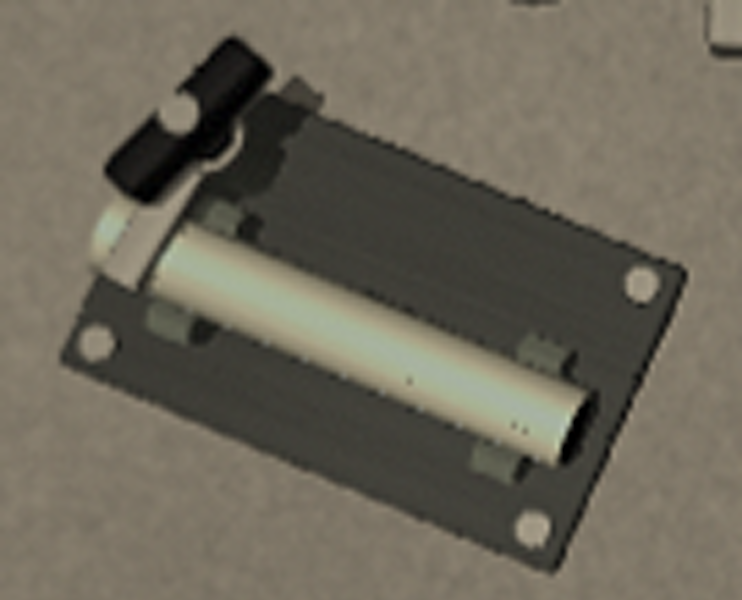

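View pics/rackcrop.png

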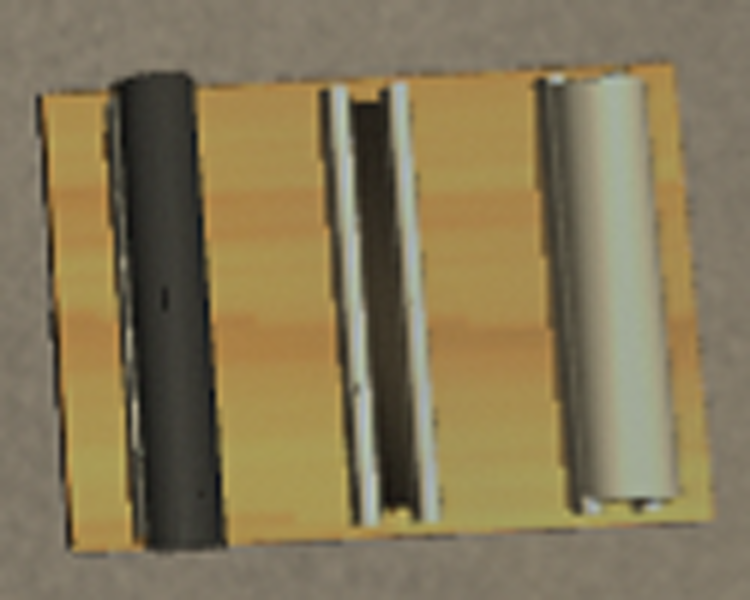

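View pics/sidecrop.png

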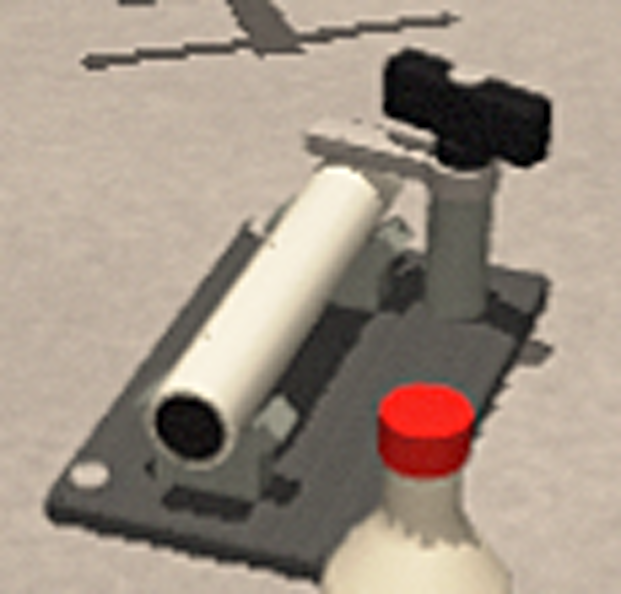

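```bash
cat > fit.py <<'E'
from h import *
import pickle
from scipy.optimize import least_squares
T=pickle.load(open("top0.pkl","rb")); S=pickle.load(open("side0.pkl","rb"))
def loc(p,L):
    c,s=np.cos(p[2]),np.sin(p[2]); L=np.atleast_2d(L).astype(float)
    return np.c_[p[0]+c*L[:,0]-s*L[:,1],p[1]+s*L[:,0]+c*L[:,1],L[:,2]]
def fit(obs,p0):
    def r(p): return np.concatenate([(proj(d,loc(p,L))-np.array(uv)).ravel() for d,L,uv in obs])
    q=least_squares(r,p0,loss='soft_l1'); return q.x,np.round(r(q.x).reshape(-1,2),1)
E
python3 - <<'E'
from fit import *
t=lambda x,y:(145+x/5.5-.4,180+y/5.5-.4); s=lambda x,y:(275+x/5.4-.4,135+y/5.4-.4)
mm=1e-3
Lt=np.array([[-56,116,12],[-56,-104,12],[80,-104,12]])*mm
ob=[(T,Lt,[t(62,358),t(553,572),t(685,270)])]
p,r=fit(ob,[.55,.25,-.4]); print("fixture top",p,r.tolist())
Ls=np.array([[-56,-104,12],[80,116,12],[0,-100,50]])*mm
print(proj(S,loc(p,Ls))); print([s(48,500),s(548,280),s(190,428)])
ob.append((S,Ls[:2],[s(48,500),s(548,280)]))
p2,r=fit(ob,p); print("fixture both",p2,r.tolist())
g=loc(p2,np.array([[48,78,103]])*mm); print("knob",g)
print("tube crop ends", [ray(T,[t(575,430)],.05),ray(T,[t(100,235)],.05)])
k=ray(T,[t(235,37),t(272,72),t(148,203),t(107,168)],.114); print("knob top corners",k, k.mean(0))
a=(k[0]+k[1])/2-(k[2]+k[3])/2; print(np.linalg.norm(a),np.degrees(np.arctan2(a[1],a[0])), np.degrees(p2[2]))
tr=lambda x,y:(380+x/6-.4,225+y/6-.4)
Lr=np.array([[85,118,12],[85,-118,12],[-85,-118,12],[-85,118,12]])*mm
pr,r=fit([(T,Lr,[tr(40,95),tr(675,65),tr(715,520),tr(72,550)])],[.5,-.3,0]);print("rack",pr,r.tolist())
print("rib ends mid", ray(T,[tr(367,85),tr(397,522)],.028))
print("bottle",ray(T,[(325,221)],.165),"wrench",ray(T,[(321,285),(324,357)],.01))
E
```

```text
fixture top [ 0.53832643  0.24448907 -0.38406871] [[-1.0, 0.0], [-0.0, 0.5], [1.1, -0.5]]
[[281.04694559 226.1357188 ]
 [377.10846587 185.31330738]
 [307.90283965 215.05904832]]
[(283.48888888888894, 227.19259259259258), (376.0814814814815, 186.45185185185184), (309.7851851851852, 213.85925925925923)]
fixture both [ 0.53860862  0.24386988 -0.37792286] [[-0.7, 0.2], [0.5, 0.1], [1.3, -1.0], [-2.1, -0.7], [0.9, -1.2]]
knob [[0.61200268 0.29865411 0.103     ]]
tube crop ends [array([[0.50233119, 0.15725541, 0.05      ]]), array([[0.57460794, 0.34683831, 0.05      ]])]
knob top corners [[0.64071813 0.28134538 0.114     ]
 [0.62776017 0.26685513 0.114     ]
 [0.57700423 0.31024633 0.114     ]
 [0.58979274 0.32619204 0.114     ]] [0.60881882 0.29615972 0.114     ]
0.06731458326885481 -40.95105714723558 -21.653384802882314
rack [ 0.47735427 -0.26569807  0.07480392] [[0.1, -0.4], [0.1, -0.6], [0.1, 0.3], [-0.3, 0.6]]
rib ends mid [[ 0.55704848 -0.25920833  0.028     ]
 [ 0.39824852 -0.26996544  0.028     ]]
bottle [[ 0.56718041 -0.00360703  0.165     ]] wrench [[ 0.44966924  0.0015115   0.01      ]
 [ 0.29332816 -0.00901807  0.01      ]]
```

The crop confirms the choice: a plain aluminium tube under the steel finger, with the black bar knob on the post. I'll refine the knob and tube by fitting silhouettes in both views.

```bash
cat > knob.py <<'E'
from fit import *
from scipy.optimize import minimize
def mask(d,c,w=45,th=32):
    m=np.zeros((480,640),np.uint8); x,y=int(c[0]),int(c[1]); sl=np.s_[max(y-w,0):y+w,max(x-w,0):x+w]
    m[sl]=(d["frame"][sl].max(2)<th); return m
def main_knob(T,S,c0,yaw0,z0=.103):
    ms=[]
    for d in(T,S):
        c=proj(d,[[c0[0],c0[1],z0]])[0]; m=mask(d,c,28)
        n,l,st,ce=cv2.connectedComponentsWithStats(m)
        k=1+np.argmax(st[1:,4]); pts=np.argwhere(l==k)[:,::-1].astype(np.int32)
        h=cv2.convexHull(pts); mm_=np.zeros_like(m); cv2.fillConvexPoly(mm_,h,1); ms.append(mm_)
    def box(p,z): 
        L=np.array([[a,b,c] for a in(-.036,.036) for b in(-.009,.009) for c in(z-.015,z+.011)]); return loc(p,L)
    def cost(p,ret=False):
        tot=0;cs=[]
        for d,m in zip((T,S),ms):
            uv=proj(d,box([c0[0]+p[0]/1e3,c0[1]+p[1]/1e3,p[2]/20],z0))
            im=np.zeros((480*1,640),np.uint8); h=cv2.convexHull(uv.astype(np.float32))
            cv2.fillConvexPoly(im,np.round(h*16).astype(np.int32),255,cv2.LINE_AA,4)
            im=im/255.; i=np.minimum(im,m).sum();u=np.maximum(im,m).sum(); cs.append(i/u); tot-=i/u
        return cs if ret else tot
    best=None
    for y in yaw0+np.radians([-12,-4,4,12]):
        q=minimize(cost,[0,0,y*20],method='Nelder-Mead',options=dict(initial_simplex=np.array([[0,0,y*20],[4,0,y*20],[0,4,y*20],[0,0,y*20+3]]),maxiter=300))
        if best is None or q.fun<best.fun: best=q
    p=best.x; return c0[0]+p[0]/1e3,c0[1]+p[1]/1e3,np.degrees(p[2]/20),cost(p,True)
E
python3 - <<'E'
from knob import *
print(main_knob(T,S,(.611,.2975),np.radians(-41)))
E
```

```text
(np.float64(0.6089971135699861), np.float64(0.29515910123949396), np.float64(-45.71890946894202), [np.float64(0.7077313965745203), np.float64(0.8000832247545893)])
```

Run:
```python
from knob import *
out=[]
for d,c in((T,(178,202)),(S,(361,155))):
    f=d["frame"].copy(); x,y=c; k=11
    crop=cv2.resize(f[y-25:y+25,x-30:x+30],None,fx=k,fy=k,interpolation=cv2.INTER_CUBIC)
    crop=np.clip(crop.astype(int)*2,0,255).astype(np.uint8)[:, :]
    for p,col in(((.6090,.2952,np.radians(-45.7)),(0,0,255)),((.611,.2975,np.radians(-41)),(0,255,0))):
        L=np.array([[a,b,cc] for a in(-.036,.036) for b in(-.009,.009) for cc in(.088,.114)])
        h=cv2.convexHull(((proj(d,loc(p,L))-[x-30,y-25]+.5)*k-.5).astype(np.float32))
        cv2.polylines(crop,[np.round(h).astype(np.int32)],True,col,1)
    out.append(cv2.resize(crop,(400,333)))
cv2.imwrite("pics/kfit.png",np.hstack(out))
```

```text
(no output)
```

View pics/kfit.png

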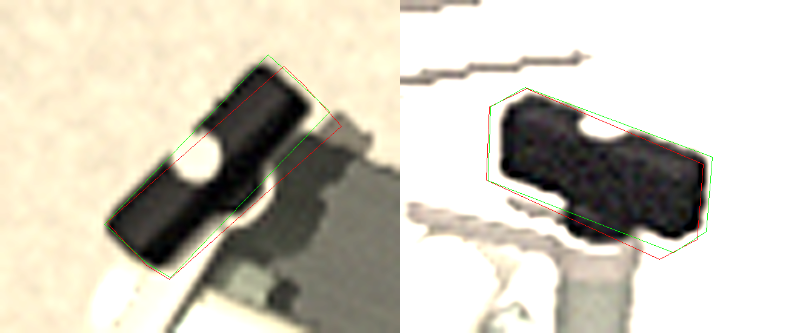

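```bash
cat > to.py <<'E'
from h import *
import sys
def to(x,y,z,ydeg=None):
    s=arm.observe(); Rm=R.from_rotvec(s["ee_rot"]).as_matrix(); p=np.array(s["position"])
    d=Rm.T@(np.array([x,y,z])-p)*1000
    ya=np.degrees(np.arctan2(Rm[1,1],Rm[0,1])); 
    o=""
    if ydeg is not None:
        t=(ya-ydeg+180)%360-180; o=f"turn(tool z) {t:.1f}"
    print("t",round(s["clock"],2),"pos",np.round(p,4),"jaw y az",round(ya,1),"tilt z",np.round(Rm[:,2],3),"w",round(s["width"],3),"F",np.round(s["force"],1),"q7",round(s["joints"][6],2))
    print("shift mm",np.round(d,1),o)
if __name__=="__main__": to(*map(float,sys.argv[1:]))
E
python3 to.py .611 .2975 .2 49
```

```text
t 0.1 pos [0.1617 0.6032 0.1981] jaw y az 75.0 tilt z [-0.    -0.001 -1.   ] w 1.004 F [-0.6 -0.9  0.2] q7 -0.08
shift mm [-513.1 -179.    -1.6] turn(tool z) 26.0
```

```bash
python3 -m inch '[[[0,-28,-10,0,0],[0,-28,-10,0,0],[0,-28,-10,0,0],[0,-28,-10,0,0],[0,-28,-10,0,0],[0,-28,-10,0,0],[0,-28,-10,0,0],[0,-28,-10,0,0],[0,-28,-10,0,0],[0,-28,-10,0,0]]]' 20; python3 to.py .611 .2975 .2 49
```

```text
clock: 1.1
position: [0.4083, 0.4296, 0.1933]
ee_rot: [-0.393, -3.111, 0.013]
force: [0.1, 0.7, 0.1]
width: 1.001
t 1.1 pos [0.4083 0.4296 0.1933] jaw y az 75.6 tilt z [-0.007 -0.008 -1.   ] w 1.001 F [0.1 0.7 0.1] q7 0.46
shift mm [-229.1  -77.7   -7.1] turn(tool z) 26.6
```

```bash
python3 -m inch '[[[0.4,-28,-9,-1,0],[0.4,-28,-9,-1,0],[0.4,-28,-9,-1,0],[0.4,-28,-9,-1,0],[0.4,-28,-9,-1,0],[0.4,-28,-9,-1,0],[0.4,-28,-9,-1,0],[0.4,-20,-8,0,0],[0.4,0,0,0,7],[0.4,0,0,0,7],[0.4,0,0,0,7],[0.4,0,0,0,6]]]' 20; python3 to.py .611 .2975 .2 49
```

```text
clock: 2.3
position: [0.6097, 0.2921, 0.1937]
ee_rot: [-1.144, -2.919, 0.032]
force: [0.2, -0.4, -0.9]
width: 0.601
t 2.3 pos [0.6097 0.2921 0.1937] jaw y az 47.2 tilt z [-0.014 -0.017 -1.   ] w 0.601 F [ 0.2 -0.4 -0.9] q7 0.42
shift mm [ 2.7  4.7 -6.4] turn(tool z) -1.8
```

```bash
python3 -m inch '[[[0.4,2.5,4.5,5,-1.8],[0.4,0,0,20,0],[0.4,0,0,20,0],[0.4,0,0,15,0],[0.4,0,0,8,0],[0.4,0,0,0,0]]]' 20; python3 to.py .611 .2975 .092 49
python3 - <<'E'
from h import *
out=[]
for n,(x,y) in(("top",(178,202)),("side",(361,155))):
    d=snap(n); out.append(cv2.resize(d["frame"][y-40:y+40,x-40:x+40],(400,400),interpolation=cv2.INTER_CUBIC))
    print(proj(d,[arm.observe()["position"]]))
cv2.imwrite("pics/hover.png",np.hstack(out))
E
```

```text
clock: 2.9
position: [0.6085, 0.2982, 0.1201]
ee_rot: [-1.061, -2.947, 0.035]
force: [0.1, 0.3, -0.6]
width: 0.606
t 2.9 pos [0.6085 0.2982 0.1201] jaw y az 50.4 tilt z [-0.017 -0.018 -1.   ] w 0.606 F [ 0.1  0.3 -0.6] q7 0.47
shift mm [-2.4  1.8 28. ] turn(tool z) 1.4
[[177.29395347 200.70268787]]
[[359.96292194 145.70877461]]
```

View pics/hover.png

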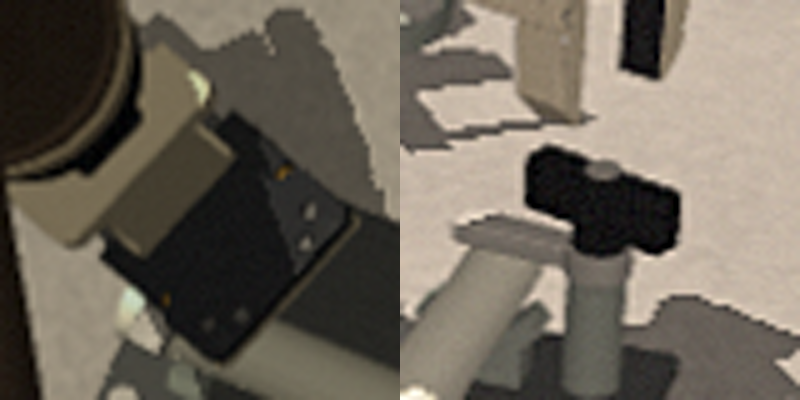

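Run:
```python
from h import *
d=snap("side"); s=arm.observe(); Rm=R.from_rotvec(s["ee_rot"]).as_matrix(); p=np.array(s["position"])
f=d["frame"]; x0,y0=310,70; k=6
c=cv2.resize(f[y0:y0+100,x0:x0+110],None,fx=k,fy=k,interpolation=cv2.INTER_CUBIC)
for a in(-1,1):
    for b in (0,1):
      for e in (-1,1):
        q=proj(d,[p+Rm[:,1]*a*(s["width"]*.046+.019*b)+Rm[:,0]*e*.0095])[0]
        cv2.circle(c,tuple(int(v) for v in (q-[x0,y0]+.5)*k),4,(0,0,255) if b==0 else (0,255,0),-1)
q=proj(d,[p])[0];cv2.circle(c,tuple(int(v) for v in (q-[x0,y0]+.5)*k),4,(255,0,0),-1)
cv2.imwrite("pics/hov2.png",c); print(s["position"],s["clock"])
```

```text
[0.60981641 0.29852066 0.12227352] 3.05
```

View pics/hov2.png

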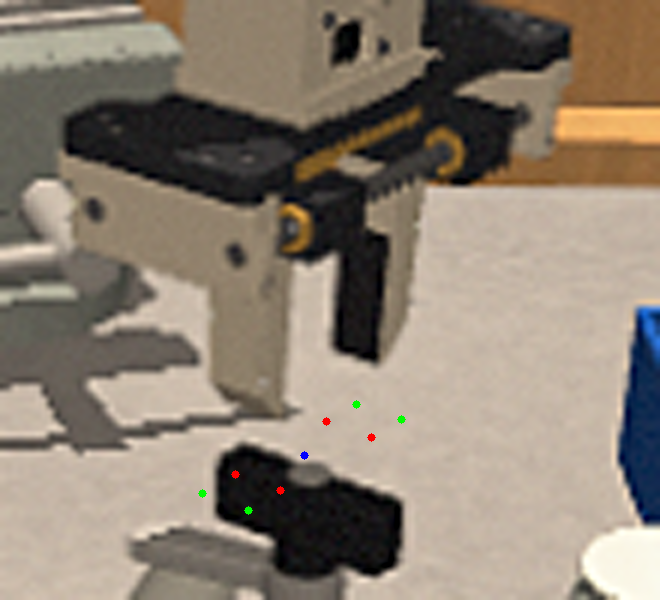

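Run:
```python
from h import *
T=snap("top");S=snap("side");s=arm.observe()
print(s["position"],s["clock"])
Rm=R.from_rotvec(s["ee_rot"]).as_matrix()
def tri(a,b):
    P=[]
    for d,uv in((T,a),(S,b)):
        r0,r1=ray(d,[uv],0.)[0],ray(d,[uv],.3)[0]; P.append((r0,r1-r0))
    A=np.c_[P[0][1],-P[1][1]]; t=np.linalg.lstsq(A,P[1][0]-P[0][0],rcond=None)[0]
    x,y=P[0][0]+t[0]*P[0][1],P[1][0]+t[1]*P[1][1]; return (x+y)/2,np.linalg.norm(x-y)
for a,b in(((182,234),(320.8,90)),((208,205),(350.8,101.5))):
    x,g=tri(a,b); print(x,g, "tool frame",Rm.T@(x-s["position"])*1e3)
y0,x0=150,120
cv2.imwrite("pics/t3.png",cv2.resize(T["frame"][y0:y0+100,x0:x0+110],None,fx=6,fy=6,interpolation=cv2.INTER_CUBIC))
```

```text
[0.6100949  0.29850169 0.12267235] 3.15
[0.52394155 0.24818323 0.25918627] 0.004458296293677123 tool frame [  34.02666515  -96.56066178 -134.56828845]
[0.57683118 0.20595943 0.2543123 ] 0.0021501893322458973 tool frame [ -33.63527801  -95.10648993 -129.70368162]
```

View pics/t3.png

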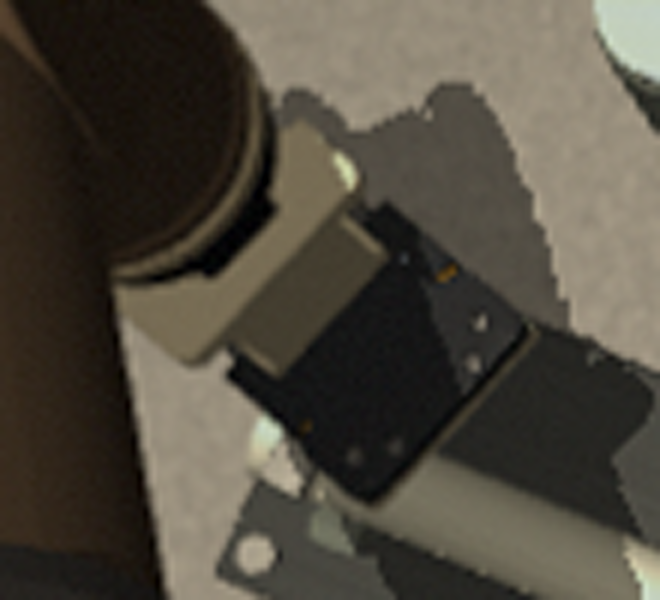

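```bash
python3 -m inch '[[[0.4,0,0,10,1],[0.4,0,0,10,0],[0.4,0,0,8,0],[0.4,0,0,2,0],[0.4,0,0,0,0]]]' 20; python3 to.py .611 .2975 .092 49
python3 - <<'E'
from h import *
d=snap("side"); s=arm.observe(); Rm=R.from_rotvec(s["ee_rot"]).as_matrix(); p=np.array(s["position"])
f=d["frame"]; x0,y0=310,90; k=6
c=cv2.resize(f[y0:y0+100,x0:x0+110],None,fx=k,fy=k,interpolation=cv2.INTER_CUBIC)
cv2.imwrite("pics/hov3.png",c); print(s["position"],s["clock"],s["force"])
a,b=proj(d,[p,p-Rm[:,2]*.02]); print("px per 20mm up",b-a)
E
```

```text
clock: 3.65
position: [0.6101, 0.2981, 0.091]
ee_rot: [-1.094, -2.939, 0.029]
force: [-0.6, 0.8, -0.3]
width: 0.598
t 3.65 pos [0.6101 0.2981 0.091 ] jaw y az 49.2 tilt z [-0.011 -0.015 -1.   ] w 0.598 F [-0.6  0.8 -0.3] q7 0.46
shift mm [-1.1  0.1 -1. ] turn(tool z) 0.2
[0.61012231 0.29814876 0.09111869] 3.7 [-0.22784957 -0.68226108 -0.44722418]
px per 20mm up [ 0.61907856 -8.63816381]
```

View pics/hov3.png

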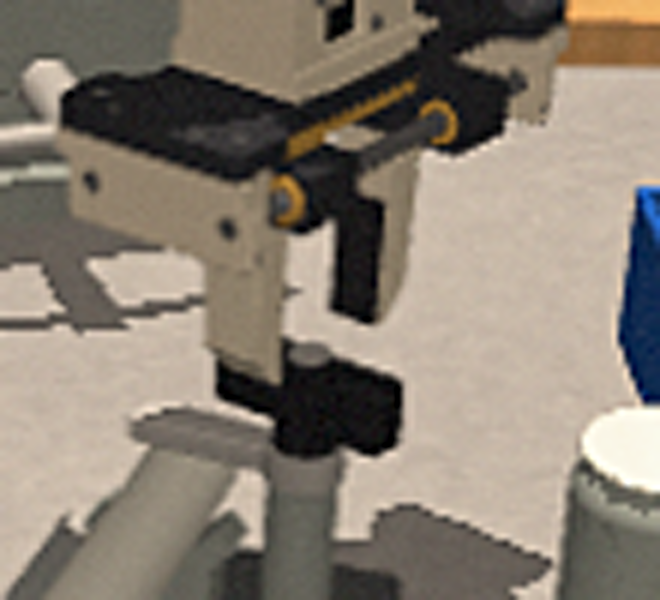

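Pose readings and picture disagree: the drawn fingertips look about 25–28 mm higher than the reported TCP. Closing here is harmless and tests whether the bar is between the fingers.

```bash
python3 -m inch '[[[0.9,0,0,0,0],[0.9,0,0,0,0],[0.9,0,0,0,0],[0.9,0,0,0,0],[0.9,0,0,0,0]]]' 15; python3 to.py .611 .2975 .092 49
python3 - <<'E'
from h import *
d=snap("side"); 
f=d["frame"]; x0,y0=310,90; k=6
c=cv2.resize(f[y0:y0+100,x0:x0+110],None,fx=k,fy=k,interpolation=cv2.INTER_CUBIC)
cv2.imwrite("pics/hov4.png",c)
E
```

```text
clock: 4.2
position: [0.6108, 0.2985, 0.0922]
ee_rot: [-1.094, -2.94, 0.026]
force: [-0.0, 0.4, -0.2]
width: 0.215
t 4.2 pos [0.6108 0.2985 0.0922] jaw y az 49.2 tilt z [-0.01  -0.014 -1.   ] w 0.215 F [-0.   0.4 -0.2] q7 0.46
shift mm [-0.8 -0.6  0.2] turn(tool z) 0.2
```

View pics/hov4.png

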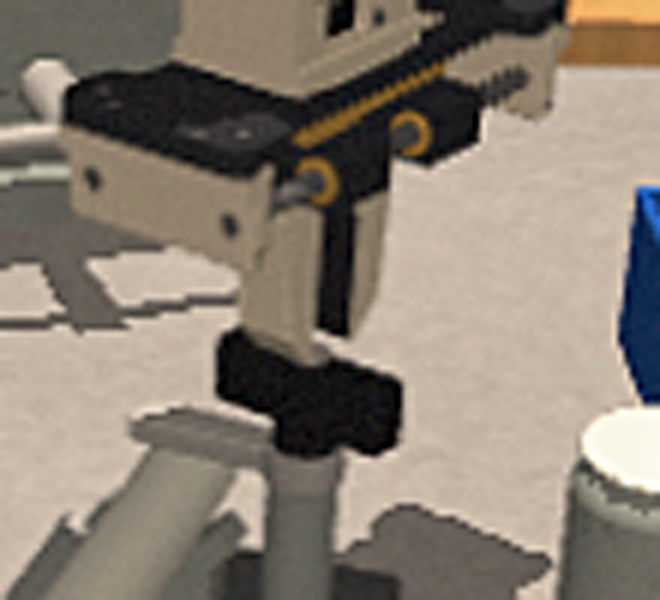

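```bash
python3 -m inch '[[[0.9,0,0,0,0],[0.9,0,0,0,0],[0.9,0,0,0,0]]]' 15 | tail -2
```

```text
force: [-1.1, 0.5, -0.1]
width: 0.1
```

The fingers shut to 9 mm, less than the 18 mm bar, so they really are above it. The reported TCP is about 28 mm lower than the true tips. I'll open, descend by that amount and check against the picture.

```bash
python3 -m inch '[[[0.4,0,0,0,0],[0.4,0,0,0,0],[0.4,0,0,0,0],[0.4,0,0,0,0],[0.4,0,0,0,0],[0.4,0,0,0,0],[0.4,0,0,0,0],[0.4,0,0,6,0],[0.4,0,0,6,0],[0.4,0,0,6,0],[0.4,0,0,5,0],[0.4,0,0,0,0]]]' 15; python3 to.py .611 .2975 .065 49
python3 - <<'E'
from h import *
d=snap("side"); 
f=d["frame"]; x0,y0=310,90; k=6
c=cv2.resize(f[y0:y0+100,x0:x0+110],None,fx=k,fy=k,interpolation=cv2.INTER_CUBIC)
cv2.imwrite("pics/hov5.png",c)
E
```

```text
clock: 5.75
position: [0.6101, 0.298, 0.0665]
ee_rot: [-1.093, -2.94, 0.028]
force: [-0.1, -0.0, -0.4]
width: 0.603
t 5.75 pos [0.6101 0.298  0.0665] jaw y az 49.2 tilt z [-0.011 -0.015 -1.   ] w 0.603 F [-0.1 -0.  -0.4] q7 0.46
shift mm [-0.9  0.2  1.5] turn(tool z) 0.2
```

View pics/hov5.png

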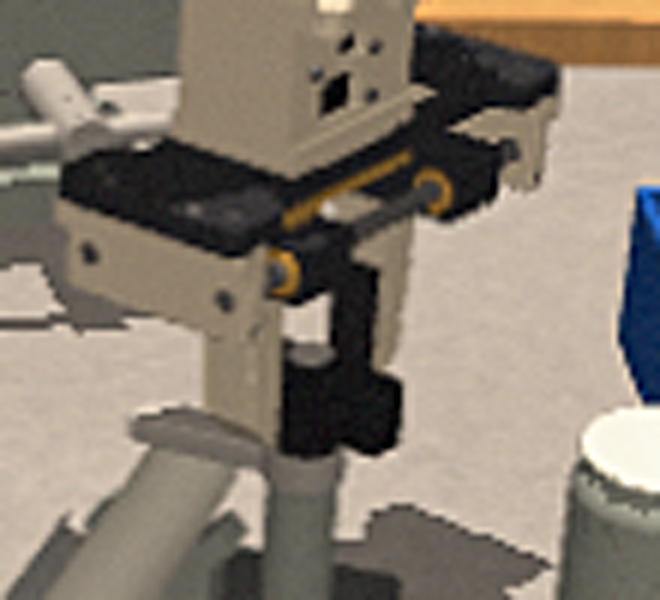

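The fingers now straddle the bar: near finger at crop (240,400), far finger at (360,330). Closing.

```bash
python3 -m inch '[[[0.95,0,0,0,0],[0.95,0,0,0,0],[0.95,0,0,0,0],[0.95,0,0,0,0],[0.95,0,0,0,0],[0.95,0,0,0,0],[0.95,0,0,0,0],[0.95,0,0,0,0]]]' 20; python3 to.py .611 .2975 .065 49
```

```text
clock: 6.6
position: [0.6121, 0.2997, 0.0679]
ee_rot: [-1.094, -2.943, 0.021]
force: [0.1, 0.9, -1.6]
width: 0.193
t 6.6 pos [0.6121 0.2997 0.0679] jaw y az 49.2 tilt z [-0.007 -0.012 -1.   ] w 0.193 F [ 0.1  0.9 -1.6] q7 0.46
shift mm [-0.6 -2.3  2.9] turn(tool z) 0.2
```

```bash
python3 -m inch '[[[0.95,0,0,0,5],[0.95,0,0,-0.1,5],[0.95,0,0,-0.1,5],[0.95,0,0,-0.1,5]]]' 25; python3 to.py .612 .299 .068 29
```

```text
clock: 7.0
position: [0.6122, 0.2999, 0.0682]
ee_rot: [1.603, 2.702, -0.021]
force: [1.9, 1.3, -2.1]
width: 0.193
t 7.0 pos [0.6122 0.2999 0.0682] jaw y az 28.6 tilt z [-0.007 -0.011 -1.   ] w 0.193 F [ 1.9  1.3 -2.1] q7 0.17
shift mm [-0.7 -0.6  0.2] turn(tool z) -0.4
```

```bash
python3 -m inch '[[[0.95,0,0,-0.1,6],[0.95,0,0,-0.1,6],[0.95,0,0,-0.1,6],[0.95,0,0,-0.1,6],[0.95,0,0,-0.1,6],[0.95,0,0,-0.1,6],[0.95,0,0,-0.1,6],[0.95,0,0,-0.1,6],[0.95,0,0,-0.1,6],[0.95,0,0,-0.1,6]]]' 25; python3 to.py .612 .299 .07 -31;python3 - <<'E'
from h import *
d=snap("side"); 
f=d["frame"]; x0,y0=310,90; k=6
c=cv2.resize(f[y0:y0+100,x0:x0+110],None,fx=k,fy=k,interpolation=cv2.INTER_CUBIC)
cv2.imwrite("pics/turn1.png",c)
E
```

```text
clock: 8.0
position: [0.6128, 0.3, 0.0693]
ee_rot: [2.765, 1.477, -0.015]
force: [2.5, -0.8, -3.8]
width: 0.192
t 8.0 pos [0.6128 0.3    0.0693] jaw y az -33.8 tilt z [-0.005 -0.01  -1.   ] w 0.192 F [ 2.5 -0.8 -3.8] q7 -0.74
shift mm [-1.3 -0.1 -0.7] turn(tool z) -2.8
```

View pics/turn1.png

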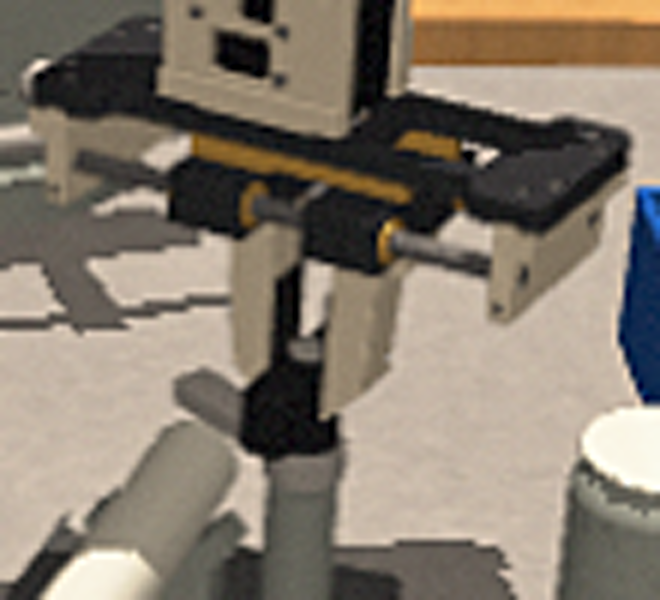

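```bash
python3 -m inch '[[[0.95,0,0,-0.1,6],[0.95,0,0,-0.1,6],[0.95,0,0,-0.1,6],[0.95,0,0,-0.1,6],[0.95,0,0,-0.1,6],[0.95,0,0,-0.1,6],[0.95,0,0,-0.1,6],[0.95,0,0,-0.1,6],[0.95,0,0,-0.1,6],[0.95,0,0,-0.1,6],[0.95,0,0,-0.1,6],[0.95,0,0,-0.1,6]]]' 25; python3 to.py .612 .299 .07 -105
```

```text
clock: 9.25
position: [0.6132, 0.2995, 0.0707]
ee_rot: [3.096, -0.474, -0.007]
force: [2.3, -0.7, -1.6]
width: 0.192
t 9.25 pos [0.6132 0.2995 0.0707] jaw y az -107.4 tilt z [-0.006 -0.009 -1.   ] w 0.192 F [ 2.3 -0.7 -1.6] q7 -1.8
shift mm [-1.   0.8  0.7] turn(tool z) -2.4
```

```bash
python3 -m inch '[[[0.5,0,0,0,0],[0.5,0,0,0,0],[0.5,0,0,0,0],[0.5,0,0,0,0],[0.5,0,0,-5,0],[0.5,0,0,-15,0],[0.5,0,0,-25,0],[0.5,0,0,-8,-8],[0.5,0,0,0,-8.5],[0.5,0,0,0,-8.5],[0.5,0,0,0,-8.5],[0.5,0,0,0,-8.5]]]'; python3 to.py .612 .299 .12 72.6
```

```text
clock: 10.45
position: [0.6149, 0.2992, 0.1346]
ee_rot: [3.054, 0.704, -0.006]
force: [-0.1, -0.2, -0.3]
width: 0.501
t 10.45 pos [0.6149 0.2992 0.1346] jaw y az -64.0 tilt z [-0.002 -0.008 -1.   ] w 0.501 F [-0.1 -0.2 -0.3] q7 -1.21
shift mm [-2.6 -1.2 14.6] turn(tool z) -136.6
```

```bash
python3 -m inch '[[[0.4,0,0,0,-8.5],[0.4,0,0,0,-8.5],[0.4,0,0,0,-8.5],[0.4,0,0,0,-8.5],[0.4,0,0,0,-8.5],[0.4,0,0,0,-8.5],[0.4,0,0,0,-8.5],[0.4,0,0,0,-8.5],[0.4,0,0,0,-8.5],[0.4,0,0,0,-8.5],[0.4,0,0,0,-8.5],[0.4,0,0,0,-8.5]]]'; python3 to.py .612 .299 .12 72.6
python3 - <<'E'
from h import *
d=snap("side"); 
f=d["frame"]; x0,y0=310,90; k=6
c=cv2.resize(f[y0:y0+100,x0:x0+110],None,fx=k,fy=k,interpolation=cv2.INTER_CUBIC)
cv2.imwrite("pics/turn2.png",c)
E
```

```text
clock: 11.65
position: [0.6223, 0.2939, 0.1541]
ee_rot: [1.343, 2.82, 0.0]
force: [-0.3, -0.7, -0.9]
width: 0.601
t 11.65 pos [0.6223 0.2939 0.1541] jaw y az 39.1 tilt z [ 0.017 -0.008 -1.   ] w 0.601 F [-0.3 -0.7 -0.9] q7 0.33
shift mm [11.  -5.  33.8] turn(tool z) -33.5
```

View pics/turn2.png

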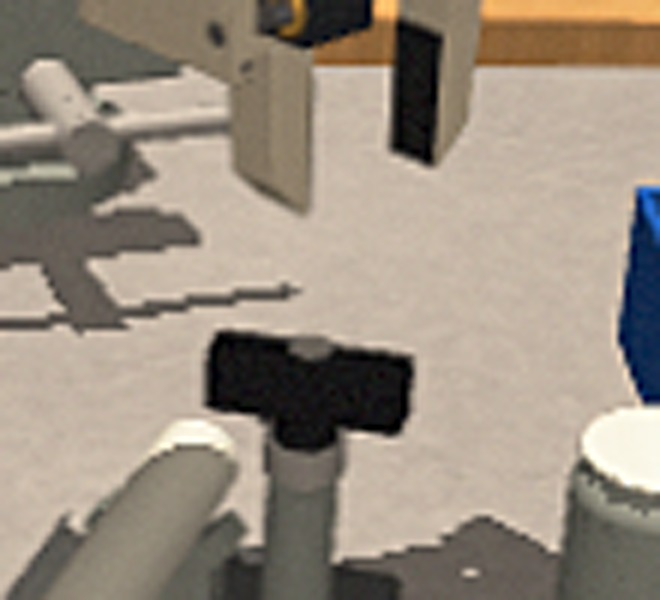

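```bash
python3 -m inch '[[[0.4,0,0,5,-6],[0.4,0,0,5,-6],[0.4,0,0,5,-6],[0.4,0,0,5,-6],[0.4,0,0,5,-6],[0.4,0,0,0,-3.5],[0.4,0,0,0,0]]]'; python3 to.py .6127 .2995 .11 72.6
```

```text
clock: 12.4
position: [0.6274, 0.2894, 0.1368]
ee_rot: [0.46, 3.08, -0.008]
force: [0.1, -0.1, -0.0]
width: 0.603
t 12.4 pos [0.6274 0.2894 0.1368] jaw y az 73.0 tilt z [ 0.027 -0.009 -1.   ] w 0.603 F [ 0.1 -0.1 -0. ] q7 0.85
shift mm [17.8  5.4 26.3] turn(tool z) 0.4
```

```bash
python3 -m inch '[[[0.4,9,3,8,0],[0.4,8,2.5,8,0],[0.4,0,0,8,0],[0.4,0,0,0,0]]]'; python3 to.py .6127 .2995 .07 72.6
```

```text
clock: 12.8
position: [0.6122, 0.3003, 0.1114]
ee_rot: [0.474, 3.076, -0.008]
force: [0.5, 1.0, -0.1]
width: 0.6
t 12.8 pos [0.6122 0.3003 0.1114] jaw y az 72.5 tilt z [ 0.028 -0.01  -1.   ] w 0.6 F [ 0.5  1.  -0.1] q7 0.81
shift mm [ 0.5 -0.5 41.4] turn(tool z) -0.1
```

```bash
python3 -m inch '[[[0.4,0,0,10,0],[0.4,0,0,10,0],[0.4,0,0,10,0],[0.4,0,0,8,0],[0.4,0,0,2.5,0],[0.4,0,0,0,0]]]'; python3 to.py .6127 .2995 .07 72.6
python3 - <<'E'
from h import *
d=snap("side"); 
f=d["frame"]; x0,y0=310,90; k=6
c=cv2.resize(f[y0:y0+100,x0:x0+110],None,fx=k,fy=k,interpolation=cv2.INTER_CUBIC)
cv2.imwrite("pics/turn3.png",c)
E
```

```text
clock: 13.4
position: [0.6132, 0.2991, 0.0659]
ee_rot: [0.477, 3.077, -0.011]
force: [-0.8, 0.6, -0.4]
width: 0.601
t 13.4 pos [0.6132 0.2991 0.0659] jaw y az 72.4 tilt z [ 0.026 -0.011 -1.   ] w 0.601 F [-0.8  0.6 -0.4] q7 0.82
shift mm [ 0.5  0.2 -4.1] turn(tool z) -0.2
```

View pics/turn3.png

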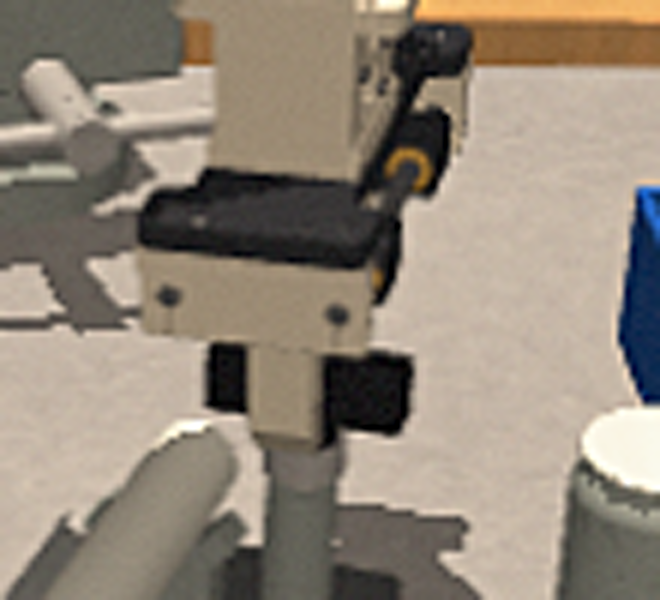

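The near finger sits centrally in front of the bar at crop (290,400), and the pose is good. Next: grip and turn about 65°.

```bash
python3 -m inch '[[[0.95,0,0,-1,0],[0.95,0,0,-1,0],[0.95,0,0,0,0],[0.95,0,0,0,0],[0.95,0,0,0,0],[0.95,0,0,0,0],[0.95,0,0,0,0],[0.95,0,0,0,4],[0.95,0,0,0,5]]]' 25; python3 to.py .6127 .2995 .07 8
```

```text
clock: 14.35
position: [0.6142, 0.2992, 0.0704]
ee_rot: [0.721, 3.027, -0.004]
force: [-0.6, -1.4, 1.5]
width: 0.194
t 14.35 pos [0.6142 0.2992 0.0704] jaw y az 63.2 tilt z [ 0.029 -0.01  -1.   ] w 0.194 F [-0.6 -1.4  1.5] q7 0.69
shift mm [ 1.5 -0.4  0.3] turn(tool z) 55.2
```

```bash
python3 -m inch '[[[0.95,0,0,-0.1,6],[0.95,0,0,-0.1,6],[0.95,0,0,-0.1,6],[0.95,0,0,-0.1,6],[0.95,0,0,-0.1,6],[0.95,0,0,-0.1,6],[0.95,0,0,-0.1,6],[0.95,0,0,-0.1,6],[0.95,0,0,-0.1,5]]]' 25; python3 to.py .6127 .2995 .07 8
```

```text
clock: 15.25
position: [0.6136, 0.2989, 0.0714]
ee_rot: [2.039, 2.352, 0.015]
force: [0.3, -0.2, 1.2]
width: 0.194
t 15.25 pos [0.6136 0.2989 0.0714] jaw y az 8.2 tilt z [ 0.028 -0.011 -1.   ] w 0.194 F [ 0.3 -0.2  1.2] q7 -0.11
shift mm [ 0.8 -0.8  1.3] turn(tool z) 0.2
```

```bash
python3 -m inch '[[[0.5,0,0,0,0],[0.4,0,0,0,0],[0.4,0,0,0,0],[0.4,0,0,0,0],[0.4,0,0,-10,0],[0.4,0,0,-20,0],[0.4,0,0,-30,0],[0.4,0,0,-30,6],[0.3,0,0,-20,6],[0.3,0,0,0,6],[0.3,0,0,0,6],[0.3,0,0,0,5]]]' 20; python3 to.py .531 .225 .17 -21.4
python3 - <<'E'
from h import *
import pickle
d=snap("side"); cv2.imwrite("pics/s4.png",cv2.resize(d["frame"][70:270,250:450],(600,600),interpolation=cv2.INTER_CUBIC))
pickle.dump(d,open("side1.pkl","wb"))
E
```

```text
clock: 16.45
position: [0.6111, 0.3001, 0.1921]
ee_rot: [2.575, 1.758, 0.032]
force: [0.0, 0.3, -0.8]
width: 0.698
t 16.45 pos [0.6111 0.3001 0.1921] jaw y az -21.4 tilt z [ 0.03  -0.008 -1.   ] w 0.698 F [ 0.   0.3 -0.8] q7 -0.6
shift mm [-99.2 -47.9  20.2] turn(tool z) 0.0
```

View pics/s4.png

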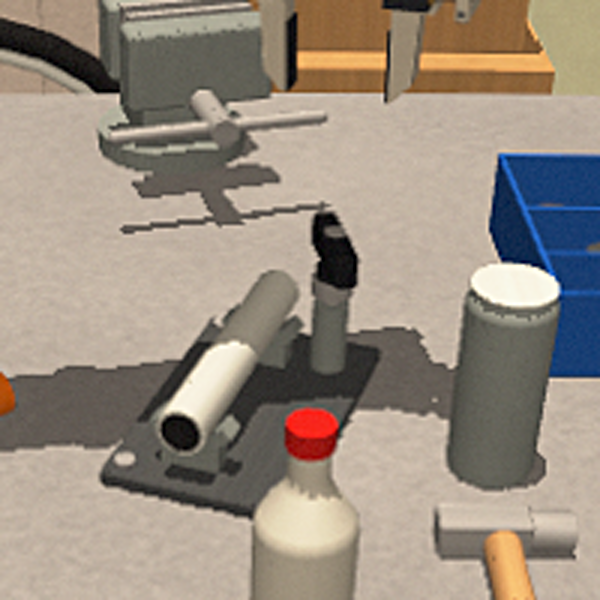

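The side crop shows the knob turned end-on at (333,245), and the finger has swung behind the post, off the tube. The tube is still in its rests. Moving over the tube, about 20 mm off its middle on the side away from the knob.

```bash
python3 to.py .531 .229 .15 -21.4; python3 -m inch '[[[0.3,-24,-12,0,0],[0.3,-24,-12,5,0],[0.3,-24,-12,10,0],[0.3,-23,-11,15,0],[0.3,0,0,10,0],[0.3,0,0,0,0]]]'; python3 to.py .531 .229 .06 -21.4
```

```text
t 16.5 pos [0.6111 0.3002 0.192 ] jaw y az -21.6 tilt z [ 0.03  -0.008 -1.   ] w 0.701 F [0.5 0.7 0. ] q7 -0.6
shift mm [-95.9 -49.5  40.1] turn(tool z) -0.2
clock: 17.1
position: [0.532, 0.2269, 0.1521]
ee_rot: [2.568, 1.77, 0.039]
force: [0.6, 0.4, 0.7]
width: 0.702
t 17.1 pos [0.532  0.2269 0.1521] jaw y az -20.8 tilt z [ 0.033 -0.005 -0.999] w 0.702 F [0.6 0.4 0.7] q7 -0.54
shift mm [ 0.9 -4.7 92. ] turn(tool z) 0.6
```

```bash
python3 -m inch '[[[0.3,0,-1,20,0],[0.3,0,-1,20,0],[0.3,0,0,20,0],[0.3,0,0,20,0],[0.3,0,0,10,0],[0.3,0,0,0,0]]]'; python3 to.py .531 .229 .005 -21.4
cat > look.py <<'E'
from h import *
import sys
n,x0,y0,k,out=sys.argv[1],*map(int,sys.argv[2:5]),sys.argv[5]
off=float(sys.argv[6])/1e3 if len(sys.argv)>6 else None
d=snap(n); s=arm.observe(); w,h=int(600//k),int(600//k)
c=cv2.resize(d["frame"][y0:y0+h,x0:x0+w],None,fx=k,fy=k,interpolation=cv2.INTER_CUBIC)
if off is not None:
    Rm=R.from_rotvec(s["ee_rot"]).as_matrix(); p=np.array(s["position"])-Rm[:,2]*off
    for a in(-1,1):
        for e in(-1,1):
            q=proj(d,[p+Rm[:,1]*a*s["width"]*.046+Rm[:,0]*e*.0095])[0]
            cv2.circle(c,tuple(int(v) for v in (q-[x0,y0]+.5)*k),3,(0,0,255),-1)
cv2.imwrite(out,c)
E
python3 look.py side 270 90 5 pics/g1.png 28
```

```text
clock: 17.7
position: [0.5401, 0.2326, 0.0636]
ee_rot: [2.558, 1.783, 0.053]
force: [0.2, -0.1, -0.2]
width: 0.699
t 17.7 pos [0.5401 0.2326 0.0636] jaw y az -20.3 tilt z [ 0.041  0.    -0.999] w 0.699 F [ 0.2 -0.1 -0.2] q7 -0.46
shift mm [-7.3 -9.5 58.2] turn(tool z) 1.1
```

View pics/g1.png

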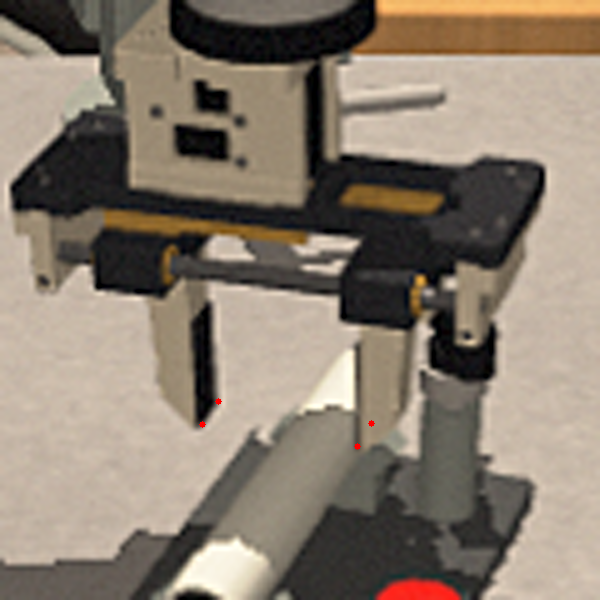

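```bash
python3 -m inch '[[[0.3,-4,-5,0,0],[0.3,-4,-5,0,1],[0.3,0,-1,10,0],[0.3,0,-1,10,0],[0.3,0,0,0,0]]]'; python3 to.py .531 .229 .006 -21.4
python3 look.py side 270 90 5 pics/g2.png 28
```

```text
clock: 18.25
position: [0.5279, 0.2305, 0.0454]
ee_rot: [2.575, 1.76, 0.062]
force: [0.5, 0.2, -0.3]
width: 0.695
t 18.25 pos [0.5279 0.2305 0.0454] jaw y az -21.3 tilt z [ 0.046  0.004 -0.999] w 0.695 F [ 0.5  0.2 -0.3] q7 -0.45
shift mm [-1.   1.8 39.5] turn(tool z) 0.1
```

View pics/g2.png

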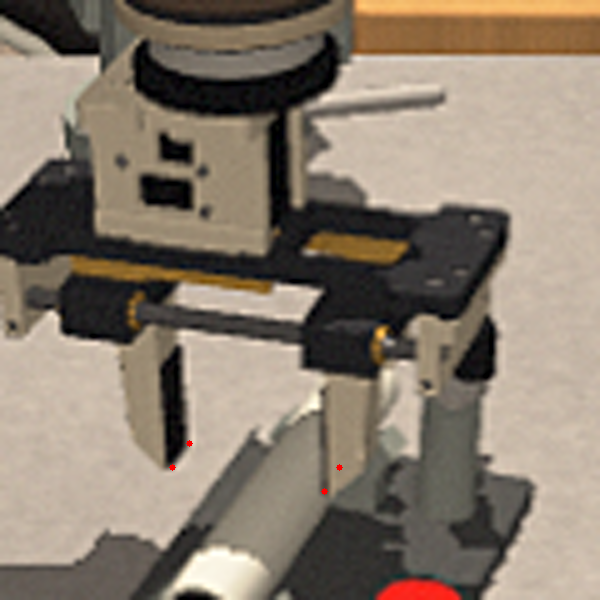

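```bash
python3 -m inch '[[[0.3,-0.5,0,10,0],[0.3,-0.5,0,10,0],[0.3,0,0,8,0],[0.3,0,0,6,0],[0.3,0,0,0,0]]]'; python3 to.py .531 .229 .006 -21.4
python3 look.py side 270 90 5 pics/g3.png 28
```

```text
clock: 18.8
position: [0.5298, 0.2294, 0.0083]
ee_rot: [2.574, 1.759, 0.062]
force: [0.6, -0.4, -0.4]
width: 0.699
t 18.8 pos [0.5298 0.2294 0.0083] jaw y az -21.3 tilt z [ 0.046  0.003 -0.999] w 0.699 F [ 0.6 -0.4 -0.4] q7 -0.42
shift mm [0.1 1.2 2.4] turn(tool z) 0.1
```

View pics/g3.png

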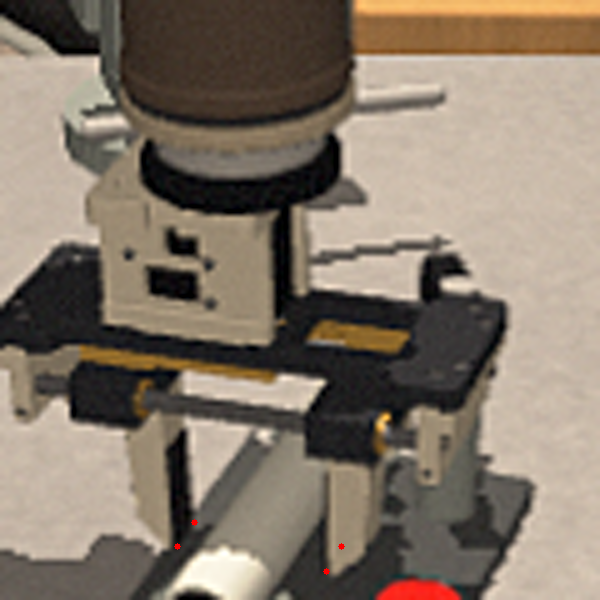

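```bash
python3 -m inch '[[[0.8,0,0,1,0],[0.8,0,0,0,0],[0.8,0,0,0,0],[0.8,0,0,0,0],[0.8,0,0,0,0],[0.8,0,0,0,0],[0.8,0,0,0,0]]]' 15; python3 to.py .531 .229 .006 -21.4
python3 look.py side 270 90 5 pics/g4.png 28
```

```text
clock: 19.55
position: [0.5344, 0.2281, 0.0099]
ee_rot: [2.573, 1.754, 0.072]
force: [1.2, -0.8, -3.1]
width: 0.368
t 19.55 pos [0.5344 0.2281 0.0099] jaw y az -21.5 tilt z [ 0.054  0.004 -0.999] w 0.368 F [ 1.2 -0.8 -3.1] q7 -0.42
shift mm [-0.5 -3.7  3.7] turn(tool z) -0.1
```

View pics/g4.png

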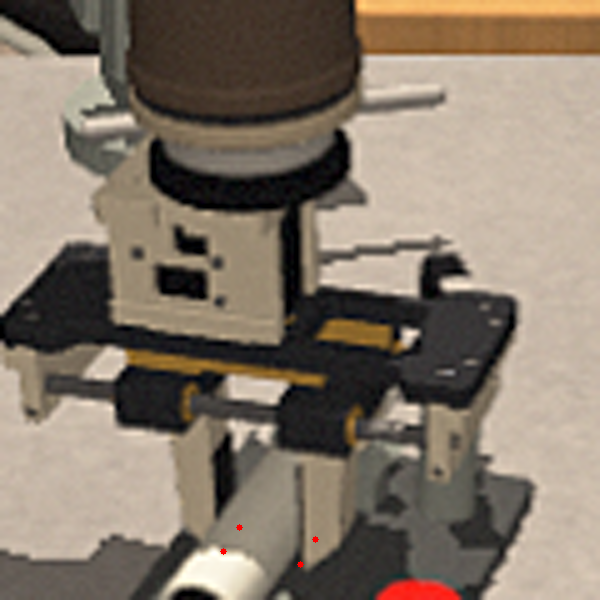

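```bash
python3 to.py .5344 .2281 .0599 -21.5; python3 -m inch '[[[0.8,0,0,0,0],[0.8,0,0,-3,0],[0.8,0.2,0.4,-7,0],[0.8,0.2,0.5,-10,0],[0.8,0.2,0.5,-10,0],[0.8,0.2,0.5,-10,0],[0.8,0.2,0.5,-10,0]]]' 30; python3 to.py .5344 .2281 .13 -21.4
python3 look.py side 220 50 3 pics/g5.png
```

```text
t 19.6 pos [0.5344 0.2281 0.0098] jaw y az -21.5 tilt z [ 0.054  0.004 -0.999] w 0.364 F [ 1.9 -0.3 -3.1] q7 -0.42
shift mm [  1.1   2.4 -50. ] turn(tool z) 0.0
clock: 20.3
position: [0.5317, 0.2281, 0.0626]
ee_rot: [2.573, 1.756, 0.065]
force: [0.1, 0.6, -4.1]
width: 0.364
t 20.3 pos [0.5317 0.2281 0.0626] jaw y az -21.4 tilt z [ 0.049  0.002 -0.999] w 0.364 F [ 0.1  0.6 -4.1] q7 -0.47
shift mm [  2.4   5.6 -67.2] turn(tool z) 0.0
```

View pics/g5.png

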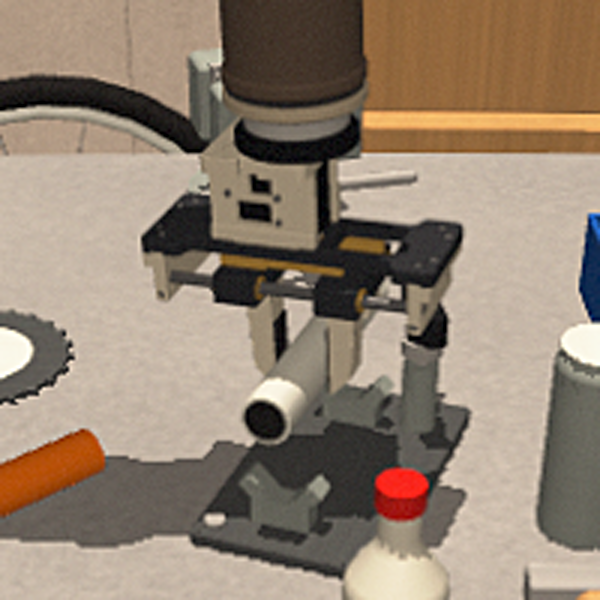

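```bash
python3 - <<'E'
from h import *
d=snap("side"); s=arm.observe(); Rm=R.from_rotvec(s["ee_rot"]).as_matrix(); p=np.array(s["position"])
for z in(.1,.1035,.107):
    e=ray(d,[(309,190)],z)[0]; print(z,e,"tool",Rm.T@(e-p)*1e3)
y=d["frame"]; cv2.imwrite("pics/end.png",cv2.resize(y[165:215,285:345],None,fx=10,fy=10,interpolation=cv2.INTER_CUBIC))
E
python3 -m inch '[[[0.8,0,0,-20,0],[0.8,0,0,-25,0],[0.8,0,0,-25,0],[0.8,0,0,-25,0],[0.8,0,0,-25,0],[0.8,0,0,-25,0],[0.8,0,0,-15,0],[0.8,0,0,0,0]]]' 30; python3 to.py .4577 -.266 .22 -85.9
```

```text
0.1 [0.50330421 0.16142268 0.1       ] tool [-72.38484438  -1.28930608 -38.37785647]
0.1035 [0.50328786 0.15576271 0.1035    ] tool [-77.58355377   0.92081021 -41.89557997]
0.107 [0.50327152 0.15010273 0.107     ] tool [-82.78226317   3.13092651 -45.41330347]
clock: 21.2
position: [0.5221, 0.2271, 0.2277]
ee_rot: [2.574, 1.756, 0.063]
force: [0.1, -0.1, -3.2]
width: 0.363
t 21.2 pos [0.5221 0.2271 0.2277] jaw y az -21.4 tilt z [ 0.047  0.002 -0.999] w 0.363 F [ 0.1 -0.1 -3.2] q7 -0.62
shift mm [-482.7  119.6    3.5] turn(tool z) 64.5
```

View pics/end.png

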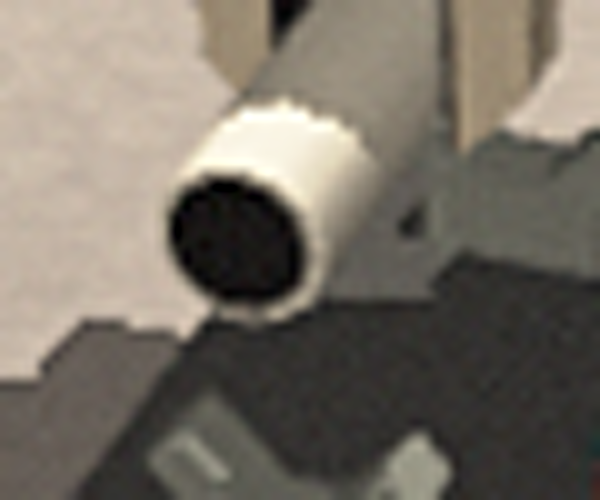

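```bash
python3 -m inch '[[[0.8,-10,2,0,0],[0.8,-20,5,0,0],[0.8,-28,7,0,0],[0.8,-28,7,0,0],[0.8,-28,7,0,0],[0.8,-28,7,0,0],[0.8,-28,7,0,0],[0.8,-28,7,0,0],[0.8,-28,7,0,0],[0.8,-28,7,0,0],[0.8,-28,7,0,0],[0.8,-28,7,0,0]]]' 30; python3 to.py .4547 -.2662 .22 -85.9
```

```text
clock: 22.4
position: [0.4623, -0.1162, 0.2133]
ee_rot: [2.584, 1.753, 0.034]
force: [0.4, -0.8, -2.6]
width: 0.36
t 22.4 pos [ 0.4623 -0.1162  0.2133] jaw y az -21.7 tilt z [ 0.028 -0.003 -1.   ] w 0.36 F [ 0.4 -0.8 -2.6] q7 -0.01
shift mm [-142.1   48.6   -6.4] turn(tool z) 64.2
```

```bash
python3 -m inch '[[[0.8,-24,8,-1,0],[0.8,-24,8,-1,0],[0.8,-24,8,-1,0],[0.8,-24,8,-1,0],[0.8,-18,7,-1,0],[0.8,-10,4,-1,0],[0.8,0,0,0,7],[0.8,0,0,0,7],[0.8,0,0,0,7],[0.8,0,0,0,7],[0.8,0,0,0,7],[0.8,0,0,0,7]]]' 30; python3 to.py .4547 -.2662 .22 -85.9
```

```text
clock: 23.6
position: [0.4239, -0.2704, 0.2079]
ee_rot: [3.078, 0.624, 0.013]
force: [0.4, 0.2, -3.0]
width: 0.357
t 23.6 pos [ 0.4239 -0.2704  0.2079] jaw y az -67.1 tilt z [ 0.008  0.001 -1.   ] w 0.357 F [ 0.4  0.2 -3. ] q7 -0.26
shift mm [ 30.1   8.1 -11.8] turn(tool z) 18.8
```

```bash
python3 -m inch '[[[0.8,5,1,0,6],[0.8,5,1,0,6],[0.8,6,1,0,6],[0.8,6,1,0,1],[0.8,6,1,0,0],[0.8,0,0,0,0]]]' 30; python3 to.py .4547 -.2662 .1 -85.9
```

```text
clock: 24.2
position: [0.4415, -0.2734, 0.2032]
ee_rot: [-3.136, -0.07, -0.0]
force: [-0.8, -0.4, -3.2]
width: 0.361
t 24.2 pos [ 0.4415 -0.2734  0.2032] jaw y az -87.4 tilt z [ 0.     0.005 -1.   ] w 0.361 F [-0.8 -0.4 -3.2] q7 -0.54
shift mm [ 13.4  -6.2 103.2] turn(tool z) -1.5
```

```bash
python3 -m inch '[[[0.8,6.5,-3,20,-1.5],[0.8,6.5,-3,25,0],[0.8,0,0,25,0],[0.8,0,0,25,0],[0.8,0,0,20,0],[0.8,0,0,10,0],[0.8,0,0,0,0]]]' 30; python3 to.py .4547 -.2662 .06 -85.9
python3 look.py top 345 200 4 pics/r1t.png; python3 look.py side 200 310 4 pics/r1s.png
```

```text
clock: 24.9
position: [0.4525, -0.2682, 0.0742]
ee_rot: [-3.134, -0.131, -0.002]
force: [-0.1, -0.6, -3.4]
width: 0.364
t 24.9 pos [ 0.4525 -0.2682  0.0742] jaw y az -85.2 tilt z [ 0.001  0.005 -1.   ] w 0.364 F [-0.1 -0.6 -3.4] q7 -0.36
shift mm [ 2.3 -1.7 14.2] turn(tool z) 0.7
```

View pics/r1t.png

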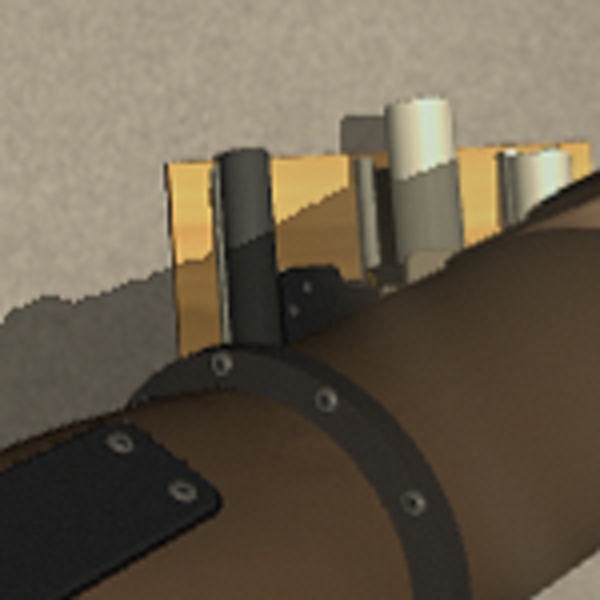

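View pics/r1s.png

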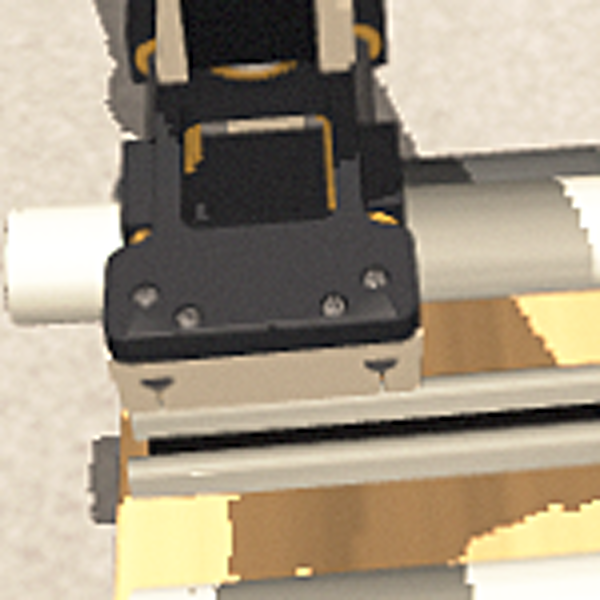

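Run:
```python
from h import *
t=snap("top"); d=snap("side"); s=arm.observe(); p=np.array(s["position"]); Rm=R.from_rotvec(s["ee_rot"]).as_matrix()
print(p)
cv2.imwrite("pics/full.png",d["frame"][300:480,160:480])
z=p[2]+.04
e=ray(t,[(345+418/4,200+98/4)],z+.010)[0]; print("far end",e,(Rm.T@(e-p))*1e3)
e=ray(d,[(200+7/4,310+265/4)],z)[0]; print("near end",e,(Rm.T@(e-p))*1e3)
# predicted rib centre in bay & tube axis in pixels
for xx in(-.1,.1):
  P=np.array([p+Rm[:,0]*(.023+xx)+[0,0,.04]]); print(proj(t,P),proj(d,P))
```

```text
[ 0.45399913 -0.26892631  0.07606316]
far end [ 0.57287486 -0.25520751  0.12606316] [119.83494005  -3.9151688  -49.43584847]
near end [ 0.37470855 -0.27368114  0.11606316] [-79.22543829  -1.97021092 -40.36152109]
[[458.58385253 322.36594467]] [[203.75469179 377.57644064]]
[[450.1146065  223.48774066]] [[372.53487457 363.93019126]]
```

View pics/full.png

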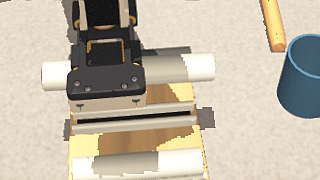

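```bash
python3 to.py .4562 -.268 .025 -85.9; python3 -m inch '[[[0.8,1,0,10,0.5],[0.8,1,0,15,0],[0.8,0,0,15,0],[0.8,0,0,10,0],[0.8,0,0,0,0]]]' 30; python3 to.py .4562 -.268 .005 -85.9
python3 look.py top 345 200 4 pics/r2t.png; python3 look.py side 190 330 4 pics/r2s.png
```

```text
t 25.1 pos [ 0.454  -0.2689  0.0761] jaw y az -85.2 tilt z [ 0.004  0.003 -1.   ] w 0.362 F [-0.7  0.1 -2.4] q7 -0.36
shift mm [ 2.  -0.6 51.1] turn(tool z) 0.7
clock: 25.6
position: [0.4579, -0.2686, 0.0229]
ee_rot: [-3.137, -0.119, -0.011]
force: [-0.2, -0.3, -3.1]
width: 0.363
t 25.6 pos [ 0.4579 -0.2686  0.0229] jaw y az -85.7 tilt z [ 0.007  0.002 -1.   ] w 0.363 F [-0.2 -0.3 -3.1] q7 -0.3
shift mm [-1.8 -0.7 17.9] turn(tool z) 0.2
```

View pics/r2t.png

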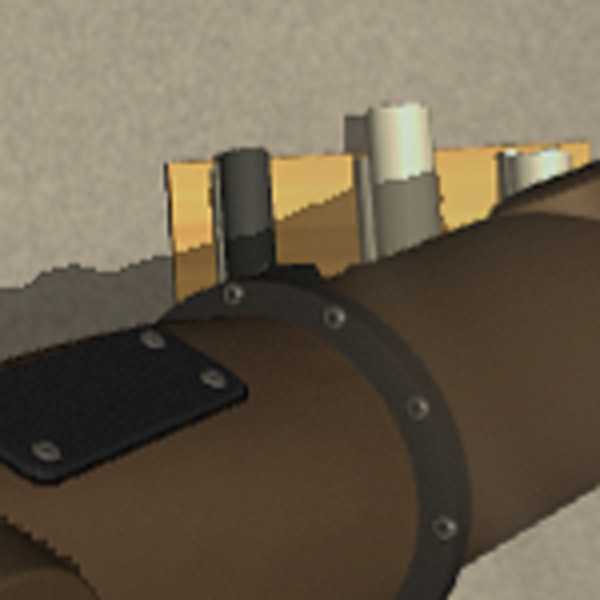

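View pics/r2s.png

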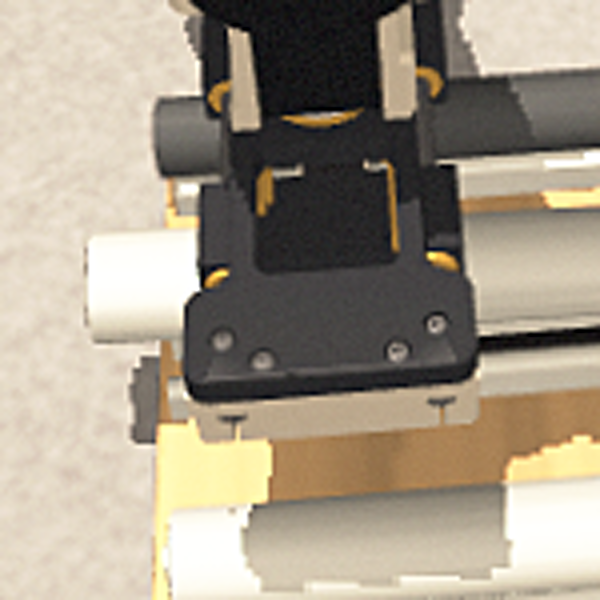

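Run:
```python
from h import *
t=snap("top"); d=snap("side"); s=arm.observe(); z=s["position"][2]+.04
a=np.radians(4.1); u=np.array([np.cos(a),np.sin(a),0]); c=np.array([.4776,-.2652,z])
o=np.array([-np.sin(a),np.cos(a),0])*.017
g=t["frame"].astype(float).mean(2)
for l in(.095,.085):
    q=proj(t,[c+u*l,c+u*l+o,c+u*l-o]); print("pred axis/edges",l,np.round(q,1).tolist()); r=int(round(q[0,1])); print(r,[int(v) for v in g[r,430:460]])
print("ends pred side",proj(d,[c-u*.1,c+u*.1]))
e=ray(t,[(345+399/4,200+103/4)],z+.01)[0]; print("far",e, "want",c+u*.1)
e=ray(d,[(190+87/4-.0,330+288/4)],z)[0]; print("near",e,"want",c-u*.1)
```

```text
pred axis/edges 0.095 [[444.2, 229.3], [436.3, 229.7], [452.2, 229.0]]
229 [158, 86, 78, 76, 80, 82, 76, 78, 104, 132, 155, 167, 178, 189, 198, 205, 209, 208, 206, 203, 195, 182, 164, 134, 148, 155, 152, 151, 151, 154]
pred axis/edges 0.085 [[444.6, 234.0], [436.6, 234.3], [452.5, 233.6]]
234 [153, 91, 84, 86, 86, 85, 85, 74, 96, 122, 146, 164, 173, 186, 194, 202, 208, 209, 205, 205, 198, 186, 176, 131, 148, 149, 150, 153, 148, 147]
ends pred side [[210.51886342 400.71886386]
 [369.96655583 389.31467384]]
far [ 0.57848821 -0.25725966  0.07499979] want [ 0.57734408 -0.25805026  0.06499979]
near [ 0.37964622 -0.27423425  0.06499979] want [ 0.37785592 -0.27234974  0.06499979]
```

Placement agrees with the bay within 2 mm in both views. Lowering gently.

```bash
python3 -m inch '[[[0.8,-1.5,-1,6,0],[0.8,0,0,5,0],[0.8,0,0,3,0],[0.8,0,0,2,0],[0.8,0,0,0,0]]]' 30; python3 to.py .4565 -.268 .002 -85.9; python3 look.py side 190 330 4 pics/r3s.png
```

```text
clock: 26.3
position: [0.4583, -0.2689, 0.0086]
ee_rot: [3.139, 0.119, 0.019]
force: [-0.3, -0.1, -2.0]
width: 0.364
t 26.3 pos [ 0.4583 -0.2689  0.0086] jaw y az -85.7 tilt z [ 0.012  0.    -1.   ] w 0.364 F [-0.3 -0.1 -2. ] q7 -0.28
shift mm [-1.8 -1.1  6.6] turn(tool z) 0.2
```

View pics/r3s.png

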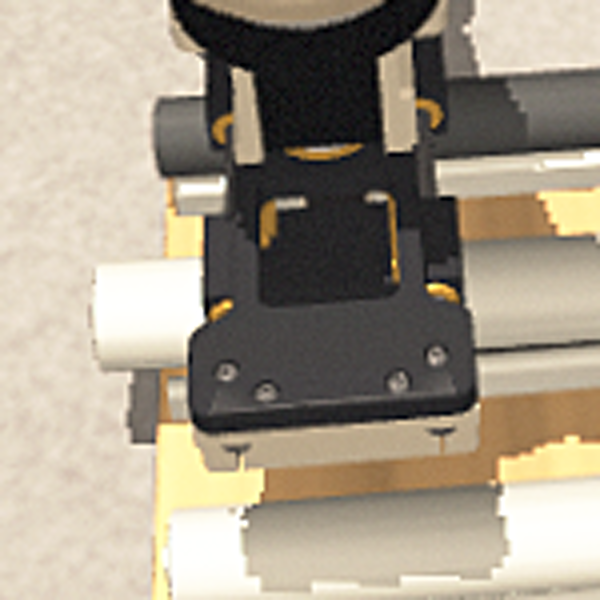

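```bash
python3 -m inch '[[[0.8,-1.5,-0.5,2,0],[0.8,0,-0.5,2,0],[0.8,0,0,1,0]]]' 30; python3 to.py .4565 -.268 .002 -85.9;python3 -m inch '[[[0.8,-1,0,2,0],[0.8,0,0,0,0]]]' 30; python3 to.py .4565 -.268 .002 -85.9
```

```text
clock: 26.65
position: [0.4569, -0.2682, 0.0037]
ee_rot: [3.139, 0.119, 0.019]
force: [0.0, 1.0, -3.8]
width: 0.36
t 26.65 pos [ 0.4569 -0.2682  0.0037] jaw y az -85.7 tilt z [ 0.012 -0.    -1.   ] w 0.36 F [ 0.   1.  -3.8] q7 -0.27
shift mm [-0.4 -0.2  1.7] turn(tool z) 0.2
clock: 26.85
position: [0.4561, -0.2684, 0.0015]
ee_rot: [3.138, 0.119, 0.02]
force: [-0.3, -1.0, -2.3]
width: 0.364
t 26.85 pos [ 0.4561 -0.2684  0.0015] jaw y az -85.7 tilt z [ 0.013 -0.    -1.   ] w 0.364 F [-0.3 -1.  -2.3] q7 -0.26
shift mm [ 0.4 -0.4 -0.5] turn(tool z) 0.2
```

```bash
python3 -m inch '[[[0.8,0,0,1.2,0],[0.8,0,0,0,0]]]' 30; python3 -m inch '[[[0.8,0,0,1.2,0],[0.8,0,0,0,0]]]' 30;python3 to.py .4565 -.268 .002 -85.9;  python3 look.py side 190 330 4 pics/r4s.png
```

```text
clock: 27.05
position: [0.4562, -0.2688, 0.001]
ee_rot: [3.139, 0.118, 0.022]
force: [-0.6, 0.8, -2.9]
width: 0.362
clock: 27.25
position: [0.4563, -0.2687, 0.0011]
ee_rot: [-3.139, -0.118, -0.024]
force: [-0.7, 1.7, -1.7]
width: 0.363
t 27.25 pos [ 0.4563 -0.2687  0.0011] jaw y az -85.7 tilt z [ 0.015  0.001 -1.   ] w 0.363 F [-0.7  1.7 -1.7] q7 -0.26
shift mm [ 0.2 -0.7 -0.9] turn(tool z) 0.2
```

View pics/r4s.png

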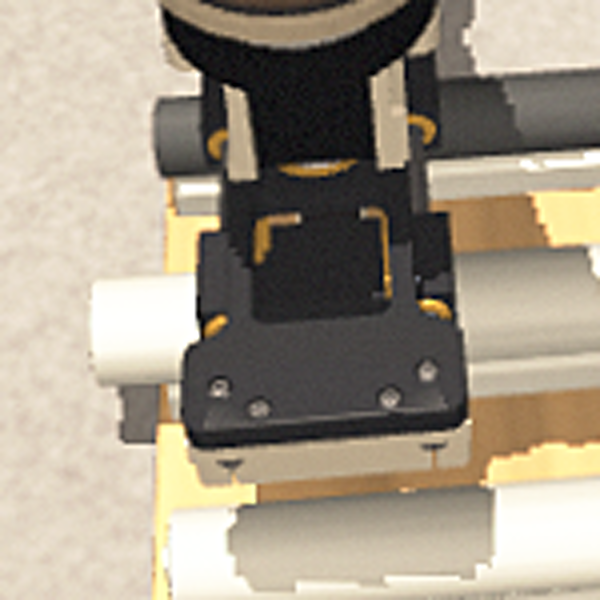

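```bash
python3 -m inch '[[[0.8,0,0,1,0],[0.6,0,0,0,0],[0.55,0,0,0,0],[0.5,0,0,0,0],[0.45,0,0,0,0],[0.45,0,0,0,0]]]' 5;python3 to.py .4565 -.268 .002 -85.9;  python3 look.py side 190 330 4 pics/r5s.png
```

```text
clock: 27.9
position: [0.4573, -0.2695, 0.0002]
ee_rot: [3.138, 0.118, 0.026]
force: [-0.8, -1.1, 1.2]
width: 0.55
t 27.9 pos [ 4.573e-01 -2.695e-01  2.000e-04] jaw y az -85.7 tilt z [ 0.016 -0.    -1.   ] w 0.55 F [-0.8 -1.1  1.2] q7 -0.26
shift mm [-0.6 -1.5 -1.8] turn(tool z) 0.2
```

View pics/r5s.png

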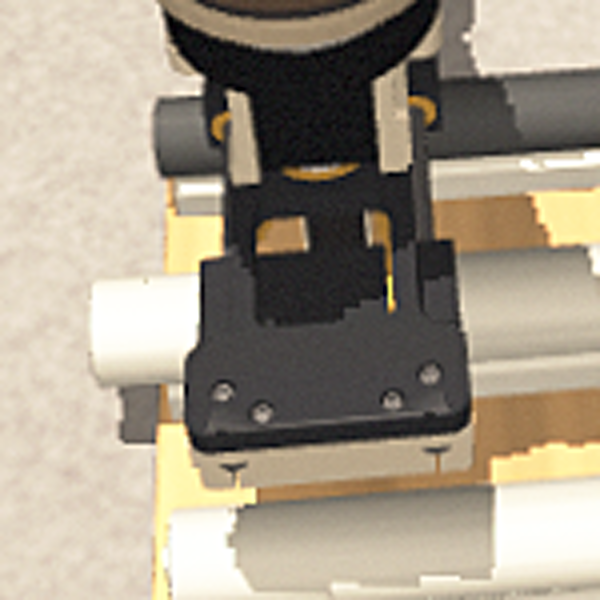

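```bash
python3 -m inch '[[[0.45,0,-1,-4,0],[0.45,0,0,-8,0],[0.45,0,0,-12,0],[0.45,0,0,-20,0],[0.45,0,0,-25,0],[0.45,0,0,-30,0],[0.45,0,0,-30,0],[0.45,0,0,-30,0],[0.45,0,0,-30,0],[0.45,0,0,-20,0]]]' 5;python3 to.py .35 -.05 .2
python3 - <<'E'
from h import *
for n in("top","side"): cv2.imwrite(f"pics/{n}9.png",snap(n)["frame"])
E
```

```text
clock: 28.95
position: [0.4501, -0.2688, 0.222]
ee_rot: [-3.14, -0.11, -0.02]
force: [0.2, -0.7, -0.4]
width: 0.547
t 28.95 pos [ 0.4501 -0.2688  0.222 ] jaw y az -86.0 tilt z [ 0.013  0.    -1.   ] w 0.547 F [ 0.2 -0.7 -0.4] q7 -0.55
shift mm [ -84.8 -225.3   20.8]
```

View pics/top9.png

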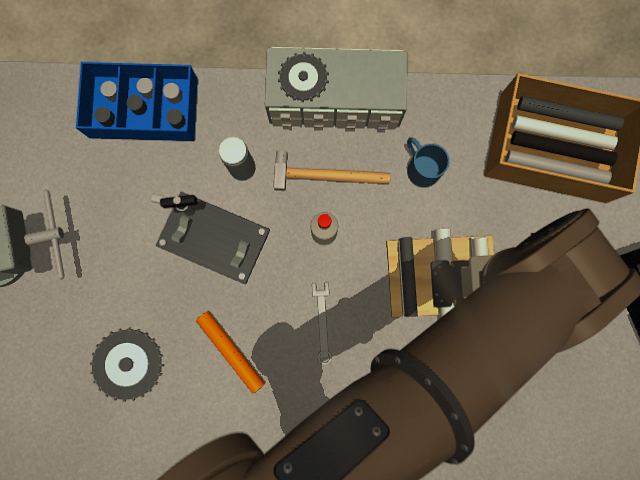

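View pics/side9.png

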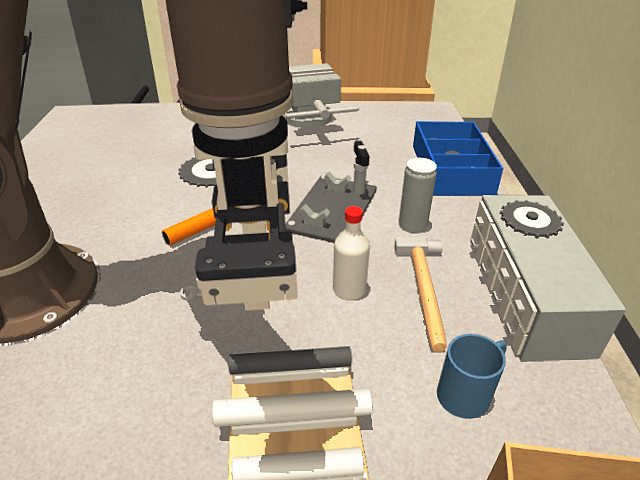

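```bash
python3 -m inch '[[[0.45,-10,-25,0,0],[0.45,-10,-25,0,0],[0.45,-10,-25,0,0],[0.45,-10,-25,0,0],[0.45,-10,-25,0,0],[0.45,-10,-25,0,0],[0.45,0,-25,0,0],[0.45,0,-25,0,0],[0.45,0,-25,0,0],[0.45,0,-25,0,0],[0.45,0,0,0,0]]]' 5
python3 - <<'E'
from h import *
import pickle
print(arm.observe()["position"])
t=snap("top"); d=snap("side"); cv2.imwrite("pics/t10.png",cv2.resize(t["frame"][215:330,375:510],None,fx=5,fy=5,interpolation=cv2.INTER_CUBIC))
cv2.imwrite("pics/s10.png",cv2.resize(d["frame"][330:480,190:390],None,fx=4,fy=4,interpolation=cv2.INTER_CUBIC))
a=np.radians(4.1); u=np.array([np.cos(a),np.sin(a),0]); c=np.array([.4776,-.2652,.042]); 
print("top ends",proj(t,[c+u*.1,c-u*.1,c+u*.1+[0,0,.017]]),"side",proj(d,[c-u*.1,c+u*.1]))
T0=pickle.load(open("top0.pkl","rb"))["frame"]
df=cv2.absdiff(T0,t["frame"]).max(2)
cv2.imwrite("pics/df.png",(df>40).astype(np.uint8)*255)
E
```

```text
clock: 30.15
position: [0.3669, -0.0214, 0.2191]
ee_rot: [-3.134, -0.106, -0.016]
force: [0.5, -0.3, 0.4]
width: 0.551
[ 0.36693133 -0.02141125  0.21911536]
top ends [[441.65640137 228.65968056]
 [448.41451554 321.2704174 ]
 [443.41828401 227.45774937]] side [[213.0045286  411.25273865]
 [368.6588983  399.92242237]]
```

View pics/t10.png

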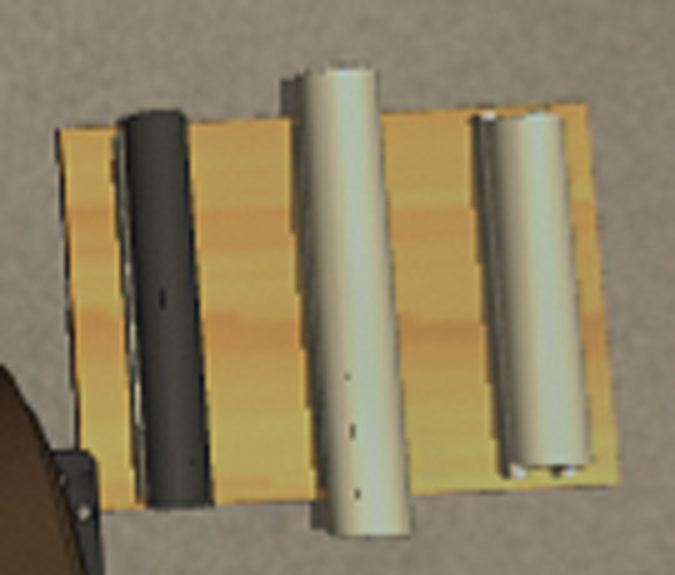

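View pics/s10.png

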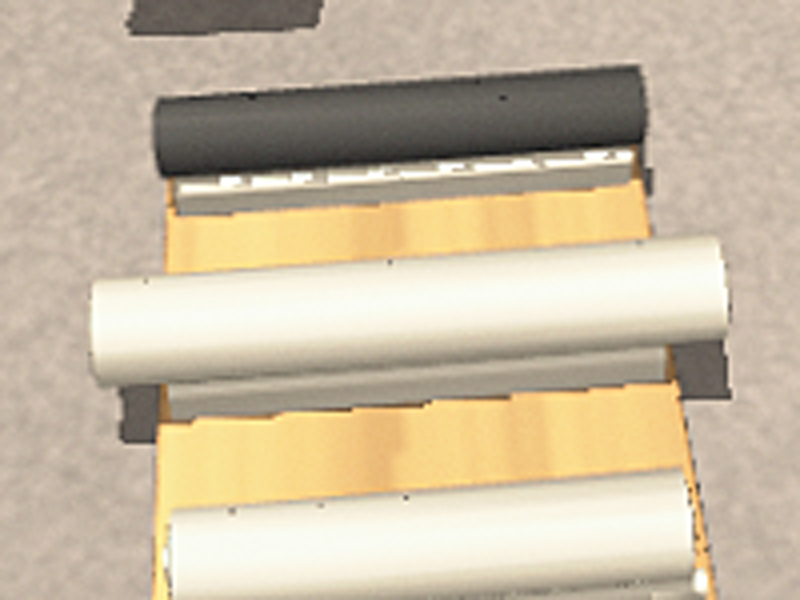

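View pics/df.png

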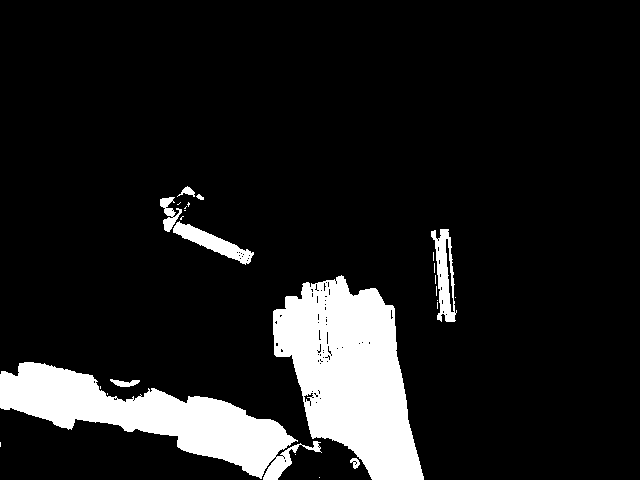

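The tube sits on both ribs, parallel to them. Its ends are at (443,229) and (449,322) in the top view, against (442,228) and (448,321) predicted for a centred tube. In the difference picture only the tube, knob and finger, robot and its shadow have changed. One close look at the clamp, then hand in.

Run:
```python
from h import *
t=snap("top"); cv2.imwrite("pics/t11.png",cv2.resize(t["frame"][180:290,145:280],None,fx=5,fy=5,interpolation=cv2.INTER_CUBIC))
k=np.array([.612,.2987,.0825])
for th in(4.0,4.2,4.4):
    a=np.pi-.378-.33*th; print(th,proj(t,[k+.066*np.array([np.cos(a),np.sin(a),0])]), )
```

```text
4.0 [[151.25076966 198.18804813]]
4.2 [[151.70392557 196.19600581]]
4.4 [[152.28891326 194.23476939]]
```

View pics/t11.png

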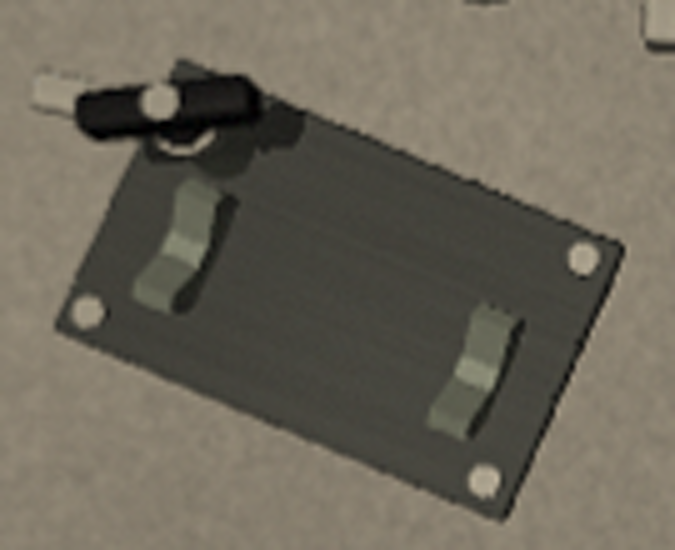

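The finger tip is at (151.6,197.6), past the plate's edge, which corresponds to a knob angle of about 4.1 rad. The rests are empty. Signing off.

```bash
python3 -c "
from cell import workorder
print(workorder.sign_off())"
```

```text
the job is handed in; nothing more can be done
None
```

The job is done and handed in at about 30 s on the robot's clock. I turned the knob clockwise in two grasps, about 221°. Then I lifted the tube straight out, laid it in the middle bay of the rack, and moved the arm clear.

**Last checks that passed**
- **Knob and finger:** the knob is at about 4.1–4.2 rad (the finger is clear from about 3.75). The finger points past the plate's edge, and the rests are empty.
- **Tube:** it sits on both ribs, in line with them and centred lengthwise to about 1–2 mm in both views.
- **Everything else:** comparing the top view before and after shows nothing else moved. The wrench was partly hidden by the arm in that comparison; it looked in place in the view just before.

**What disagreed**
- **Fingertip height:** the real fingertips were about 28 mm higher than the reported TCP. My first close on the knob therefore shut on air above the bar. I corrected for this from the pictures in all later grasps.
- **Tool drift:** the tool drifted by up to about 30 mm and tilted by up to 3° during some moves. I corrected the position each time. The tilt could not be commanded out, but it had mostly gone by the placing.

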